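# Heft the cases, find the steel pin, thread it through the clevis

### The arm

A 7-joint arm with a two-finger parallel gripper is mounted at the origin on the work surface. World frame = base frame: x ahead of the robot, y to its left, z up, the work surface at z = 0. Lengths are in m, angles in rad, forces in N, time in s.
With the tool pointing down it reaches from about 0.375 to 0.925 m from the base axis. Payload 3.1 kg.
Tool frame: the origin (TCP) lies at the very end of the fingers, on their centre line; the grasp point (between the pads) lies manip.pinch_z behind it (manip.pinch_z is the distance from the TCP to the grasp point, in m); x points along the fingers, y is the direction in which the jaws open and shut, and the axes are right-handed (so a half turn about x gives the same grasp; the last joint's range is limited). The gripper opens to 85 mm and grips with 20 to 120 N. Pads are 22 mm wide; open, the fingers measure 114 mm over their backs; the gripper's body (76 mm by 85 mm) begins 54 mm behind the grasp point. The pads swing forward as they close: fully open they stand 13 mm farther back than shut.
Start: joints at [1.202, 0.383, 0.044, 1.598, -0.018, 1.161, -0.05], TCP at [0.174, -0.626, 0.231] pointing down, gripper open.
Joint ranges: [-2.61, 2.61], [-0.41, 2.15], [-1.48, 1.57], [0, 2.5], [-1.57, 4.71], [0.05, 1.97], [-2.85, 2.85]. Speed limits (rad/s): [2.79, 2.79, 3.14, 3.14, 3.14, 3.14, 3.14].

### API

Orientations are given as a unit quaternion [x, y, z, w].
In Python, from workcell import manip gives the robot as it stands.
- The arm moves only by the shell command python3 -m jog 'ROWS' [OPENING] [FORCE]. ROWS is JSON, a list that holds one entry, the list of rows, each a list of 6 numbers: the shift along the tool's x, y, z in cm, then the turn, a rotation vector about the tool's x, y, z in degrees. In form: [[[dx, dy, dz, rx, ry, rz], ...]]. A call has 1 to 20 rows; each row is the pose to reach, as a shift and turn from the pose commanded when the call began, along the tool's axes at that moment; what a row does not reach only later rows make up. A row lasts 1/10 s, in which the tool goes at most 50 mm and 8.59 degrees, less where a joint would pass 70% of its speed; a pose out of reach is approached as far as the arm can. A call with a gripper value outside its range is refused whole. OPENING is the opening, from 0 (shut) to 1 (fully open), set as the call begins (- or left out, the last holds). The fingers move at their own pace and stop on an object; FORCE is the grip in N (left out, the last holds). Time passes only in rows, so rows that repeat a pose let the fingers close. It gives the time, the measured TCP pose, the force and the opening at its end, in the units of the state.
- manip.get_state(): the state, without advancing time (a new reading comes with each control period).
- manip.capture(name): name is "scene" or "top"; returns the picture (480x640x3 uint8, red, green, blue); there is no depth.
- manip.camera_info(name): a dict with "intrinsics" (3x3 intrinsics, pixels), "dist_coeffs" ([k1, k2, p1, p2, k3] as OpenCV has them; the pictures are not rectified), "eye" and "orientation" of the camera in the world. Camera axes: x right, y down, z forward; pixel columns grow to the right and rows downward; lengths in m; the calibration is good to about 2 mm. A picture is of the moment at which its call begins. camera_info takes no time and is no camera call.
- manip.finish_job(): hands the job in, once; it reports no verdict.
The state is a dict: "clock": time; "joints": joint angles; "qvel": joint speeds; "tau": joint torques, N m; "tool_pos": TCP position; "eef_rot": TCP orientation; "ft_force": force on the tool from outside, world axes, zero at the start; "moment": the same for the moment, N m; "width": finger opening in m.
Only numpy, scipy, OpenCV 4.12 (cv2) and the standard library are available. Lean on these libraries where they do the work, as an engineer would, in place of code of your own. Each camera call takes 0.05 s, during which the arm holds its last target.

### The job

One of the three closed blue cases holds the heavy steel pin, the other two only a light plastic dummy: heft all three in turn, left to right as the robot sees them, lifting each a few centimetres off the mat with its lid on and setting it back upright on the mat. Then open only the heavy one, lay its lid right way up on the bench or mat, take out the pin and push it, from the robot's side, through both ears of the clevis bracket until its shoulder is fully home against the near ear, and let go. Leave the open tray on the mat, keep the light cases closed, never tip a case over, and leave the pipe stub, hammer and brush alone.

Things in the scene. Friction and masses are not known exactly. Their poses are not given: they have to be found in the camera images.
- mat: black rubber mat, 200 (x) by 400 (y) by 6 mm thick, fixed on the bench, the cases stand on it. Origin: centre of its underside; z up, x away from the robot, y to the robot's left.
- case_a: bottom tray of the left case as the robot sees it; the three cases look identical: blue, 145 mm long (x), 66 wide (y), tray 30 high with 4 mm walls, under a loose lid. Tray 220 g, lid 70 g, each give or take 15 %. Take a case by the long sides of its tray (66 mm across); the lid only rests on it. Origin: centre of the underside; x along the case, away from the robot, z up.
- case_b: tray of the middle case, same as case_a. One of the three cases, unknown which, holds the steel pin (about 320 g), the other two a 30 g orange plastic dummy of the same shape. Neighbouring cases stand about 120 mm apart, centre to centre. Origin and axes as case_a.
- case_c: tray of the right case, same as case_a; origin and axes as case_a.
- lid_a: lift-off lid of case_a: blue hood 141 by 62 mm, 28 high, with a black grip bar on top, 50 mm long (x), 12 wide (y), 28 to 44 mm above the origin. It rests on the tray rim, no latch, located by tabs that reach 4 mm below its edge, so on a flat bench its origin stands 4 mm up. Origin: centre of its lower edge, 30 mm above the tray's underside when closed; axes as the case.
- lid_b: lid of case_b, same as lid_a
- lid_c: lid of case_c, same as lid_a
- cradle_a (a point): point in case_a where the shoulder of its pin or dummy lies, on the axis: 40 mm above the tray's underside, 22.5 mm from its middle towards -x; axes as the case. The pin lies level along the case, within 2 mm: head 22 by 22 mm square, 40 long, from the shoulder towards -x; round shank 18 mm in diameter, 85 long, towards +x, the last 7 mm tapering to 12 mm.
- cradle_b (a point): the same point in case_b. Lid off, the pin's head (29 to 51 mm above the tray's underside, tray rim at 30) stands clear and can be taken from above across its 22 mm; it lies loose on black supports, nothing holds it down.
- cradle_c (a point): the same point in case_c
- bracket: steel clevis bracket, fixed: base 110 by 100 by 10 mm, two upright ears 60 mm wide (y), 10 thick (x), reaching 90 mm above the bench, outer faces at x = -25 and +25 mm. Each has a 22 mm hole, both on one level line along x, 60 mm above the bench. Origin: centre of the base's underside; x away from the robot, from near to far ear.
- near_hole (a point): centre of the near ear's hole, on the outer face that looks to the robot (chamfered 2 mm). x: the direction in which the pin goes in; fully home the pin's shoulder touches this face and its tip stands 35 mm past the far ear.
- pipe_stub: bystander: brass-coloured pipe stub 48 mm in diameter on a 75 mm square plate, 63 mm high in all; leave alone. Origin: centre of the underside.
- hammer: bystander: hammer 240 mm long lying on the bench; leave alone. Origin on its underside.
- brush: bystander: hand brush lying on the bench; leave alone. Origin on its underside.
Mind the look-alikes: they are no part of the job. Leave any turquoise look-alike of the lid_c alone. What is shaped like the lid_b but purple is not meant.

How it is judged:
On the way, in this order (a step that is already met when the one before it is completed fails the run):
1. the left case is lifted, closed, 12 mm or more clear of the mat (z of case_a in the frame of mat above 0.018 m and z of lid_a in the frame of case_a between 0.026 and 0.034 m and horizontal distance between lid_a and case_a below 0.006 m), for 0.2 s.
2. the middle case is lifted, closed, 12 mm or more clear of the mat (z of case_b in the frame of mat above 0.018 m and z of lid_b in the frame of case_b between 0.026 and 0.034 m and horizontal distance between lid_b and case_b below 0.006 m), for 0.2 s.
3. the right case is lifted, closed, 12 mm or more clear of the mat (z of case_c in the frame of mat above 0.018 m and z of lid_c in the frame of case_c between 0.026 and 0.034 m and horizontal distance between lid_c and case_c below 0.006 m), for 0.2 s.
4. the lid of the case that holds the pin is off (((distance between lid_a and case_a above 0.06 m and distance between pin_c0 and cradle_a below 0.045 m) or (distance between lid_b and case_b above 0.06 m and distance between pin_c0 and cradle_b below 0.045 m) or (distance between lid_c and case_c above 0.06 m and distance between pin_c0 and cradle_c below 0.045 m))), for 0.1 s.
At the end, for the whole second after the job is handed in: The steel pin is through both ears from the robot's side, shoulder within 6 mm of the near ear; all three trays stand upright and still on the mat; the opened lid lies right way up on bench or mat; the two light cases are closed (lids within 6 mm of seated) (x of pin_c0 in the frame of near_hole between -0.026 and -0.014 m and y of pin_c0 in the frame of near_hole between -0.006 and 0.006 m and z of pin_c0 in the frame of near_hole between -0.006 and 0.006 m and x of pin_c1 in the frame of near_hole between 0.032 and 0.052 m and y of pin_c1 in the frame of near_hole between -0.008 and 0.008 m and z of pin_c1 in the frame of near_hole between -0.008 and 0.008 m and (((z of lid_b in the frame of case_b between 0.026 and 0.034 m and horizontal distance between lid_b and case_b below 0.006 m) and (z of lid_c in the frame of case_c between 0.026 and 0.034 m and horizontal distance between lid_c and case_c below 0.006 m) and (distance between lid_a and case_a above 0.06 m and height (world z) of lid_a below 0.03 m and angle between lid_a's own z axis and vertical below 0.15 rad)) or ((z of lid_a in the frame of case_a between 0.026 and 0.034 m and horizontal distance between lid_a and case_a below 0.006 m) and (z of lid_c in the frame of case_c between 0.026 and 0.034 m and horizontal distance between lid_c and case_c below 0.006 m) and (distance between lid_b and case_b above 0.06 m and height (world z) of lid_b below 0.03 m and angle between lid_b's own z axis and vertical below 0.15 rad)) or ((z of lid_a in the frame of case_a between 0.026 and 0.034 m and horizontal distance between lid_a and case_a below 0.006 m) and (z of lid_b in the frame of case_b between 0.026 and 0.034 m and horizontal distance between lid_b and case_b below 0.006 m) and (distance between lid_c and case_c above 0.06 m and height (world z) of lid_c below 0.03 m and angle between lid_c's own z axis and vertical below 0.15 rad))) and angle between each of case_a, case_b, case_c's own z axis and vertical below 0.1 rad and height (world z) of each of case_a, case_b, case_c below 0.012 m and x of case_a in the frame of mat between -0.1 and 0.1 m and y of case_a in the frame of mat between -0.2 and 0.2 m and x of case_b in the frame of mat between -0.1 and 0.1 m and y of case_b in the frame of mat between -0.2 and 0.2 m and x of case_c in the frame of mat between -0.1 and 0.1 m and y of case_c in the frame of mat between -0.2 and 0.2 m and linear speed of each of case_a, case_b, case_c below 0.02 m/s); the robot touches nothing.
It fails at once if a light case is opened (its lid comes off while the pin still lies in another case) ((distance between lid_a and case_a above 0.06 m and (distance between pin_c0 and cradle_b below 0.045 m or distance between pin_c0 and cradle_c below 0.045 m)) or (distance between lid_b and case_b above 0.06 m and (distance between pin_c0 and cradle_a below 0.045 m or distance between pin_c0 and cradle_c below 0.045 m)) or (distance between lid_c and case_c above 0.06 m and (distance between pin_c0 and cradle_a below 0.045 m or distance between pin_c0 and cradle_b below 0.045 m))).
It fails at once if a case is tipped more than 35 degrees (angle between any of case_a, case_b, case_c's own z axis and vertical above 0.61 rad).
It fails at once if the pipe stub, hammer or brush is moved more than 30 mm (distance of any of pipe_stub, hammer, brush from where it was at the start of the episode above 0.03 m).
It also fails if it takes over 72 s, if anything falls off the work surface, if the arm or the gripper's body presses on something with over 40 N, if the wrist force passes 120 N, or if a joint passes its speed limit or range.

## Working session

There is one attempt and no reset: what is moved stays moved. The work goes in short steps, Python scripts to look and compute and a shell command to move; the robot and the scene stay as the last step left them, time stands still between calls to the robot, and variables do not carry over. Pictures are saved under pics/ and viewed, and the job is handed in when it is done.

```bash
ls; mkdir -p pics; python3 - <<'E'
from workcell import manip
import cv2
print(manip.get_state(), manip.pinch_z)
for n in("scene","top"):
    im=manip.capture(n); cv2.imwrite(f"pics/{n}0.png",im[:,:,::-1]); print(n,manip.camera_info(n))
E
```

```text
pics
{'clock': 0.0, 'joints': array([ 1.2021903 ,  0.38386493,  0.04388588,  1.59958875, -0.01790642,
        1.16117087, -0.04992791]), 'qvel': array([ 2.76149743e-04,  6.27701376e-04,  1.95346707e-04, -4.22289747e-04,
       -3.37491815e-04, -4.54096197e-04, -8.58579791e-05]), 'tau': array([-2.97999686e-04, -4.33454561e+01,  1.02459982e+00, -2.49515337e+01,
        1.06230512e-02,  1.11408319e-02, -4.83088769e-06]), 'tool_pos': array([ 0.17359311, -0.6254139 ,  0.22986178]), 'eef_rot': array([-0.7004534 , -0.09636755,  0.70081458, -0.09453709]), 'ft_force': array([-0.71261751, -0.4622603 ,  0.26717711]), 'moment': array([-0.0565585 , -0.01573371,  0.03606982]), 'width': 0.08481789445650682} 0.0187
scene {'intrinsics': array([[621.42573039,   0.        , 328.52955497],
       [  0.        , 621.42573039, 233.73827748],
       [  0.        ,   0.        ,   1.        ]]), 'dist_coeffs': array([-0.17459729,  0.        ,  0.        ,  0.        ,  0.        ]), 'eye': array([1.1307083 , 0.83367516, 0.83444197]), 'orientation': array([ 0.3003448 ,  0.85110252, -0.40759662, -0.13886145])}
top {'intrinsics': array([[459.82883138,   0.        , 318.41688354],
       [  0.        , 459.82883138, 238.60367655],
       [  0.        ,   0.        ,   1.        ]]), 'dist_coeffs': array([-0.03735031,  0.        ,  0.        ,  0.        ,  0.        ]), 'eye': array([0.44566606, 0.10173097, 0.97274861]), 'orientation': array([-0.69637519,  0.71567414, -0.03293158,  0.04228035])}
```

View pics/scene0.png

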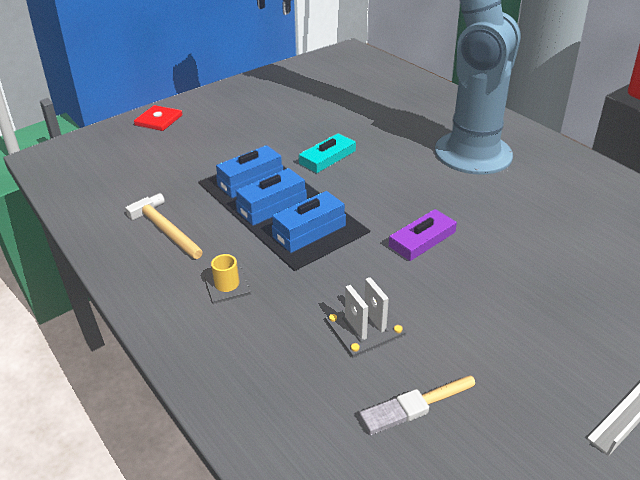

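View pics/top0.png

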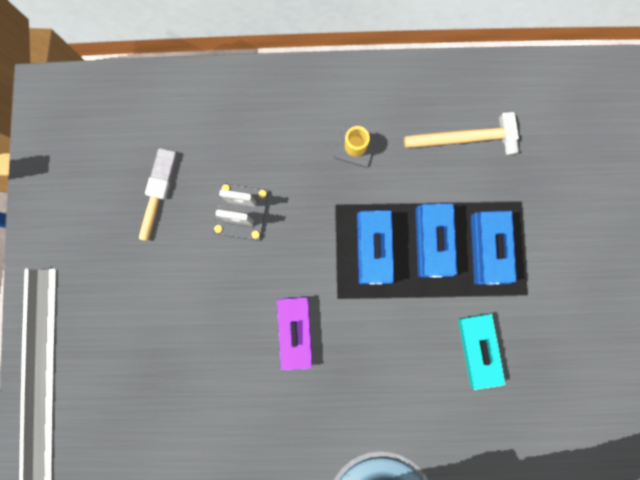

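Scene shows three blue cases on the mat and the bracket to the robot's left. In top view, the cases are at columns 376/436/493, row ~247, and the bracket at (240,212). The purple and turquoise lids lie on the robot's side of the mat.

```bash
cat > h.py <<'E'
import numpy as np, cv2
from workcell import manip
from scipy.spatial.transform import Rotation as R
def ray(cam,uv):
    c=manip.camera_info(cam)
    p=cv2.undistortPoints(np.array(uv,float).reshape(-1,1,2),c['intrinsics'],c['dist_coeffs'],None,None,criteria=(3,50,1e-9)).reshape(-1,2)
    d=np.c_[p,np.ones(len(p))]@R.from_quat(c['orientation']).as_matrix().T
    return c['eye'],d
def at(cam,uv,z):
    e,d=ray(cam,uv); return e+d*((z-e[2])/d[:,2])[:,None]
def proj(cam,P):
    c=manip.camera_info(cam); Rm=R.from_quat(c['orientation']).as_matrix()
    P=np.array(P,float).reshape(-1,3); rv=cv2.Rodrigues(Rm.T)[0]
    return cv2.projectPoints(P,rv,-Rm.T@c['eye'],c['intrinsics'],c['dist_coeffs'])[0].reshape(-1,2)
E
python3 - <<'E'
from h import *
t=cv2.imread('pics/top0.png')
a=t[180:310,320:540]; cv2.imwrite('pics/topz.png',cv2.resize(a,None,fx=3.6,fy=3.6,interpolation=2))
a=t[170:250,200:290]; cv2.imwrite('pics/topbr.png',cv2.resize(a,None,fx=7,fy=7,interpolation=2))
s=cv2.imread('pics/scene0.png')
a=s[265:365,310:420]; cv2.imwrite('pics/scbr.png',cv2.resize(a,None,fx=6,fy=6,interpolation=2))
a=s[130:275,190:380]; cv2.imwrite('pics/sccs.png',cv2.resize(a,None,fx=4,fy=4,interpolation=2))
print(t[215,240],t[240,376],t[220,376])
E
```

```text
[253 253 253] [62 57 59] [246 164  75]
```

View pics/topz.png

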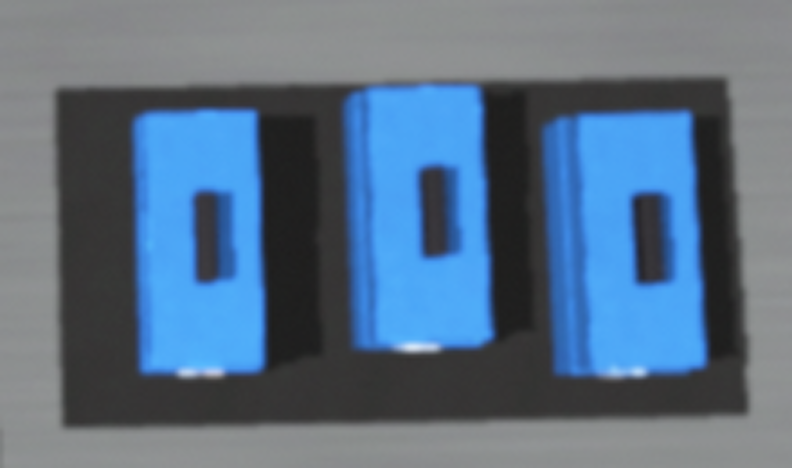

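View pics/topbr.png

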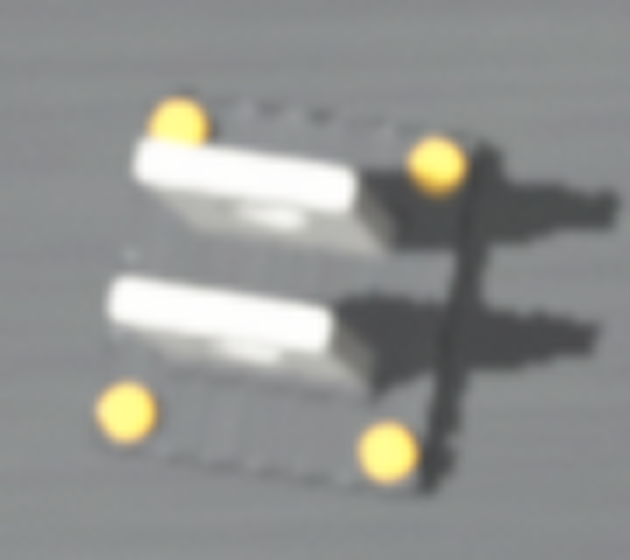

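View pics/scbr.png

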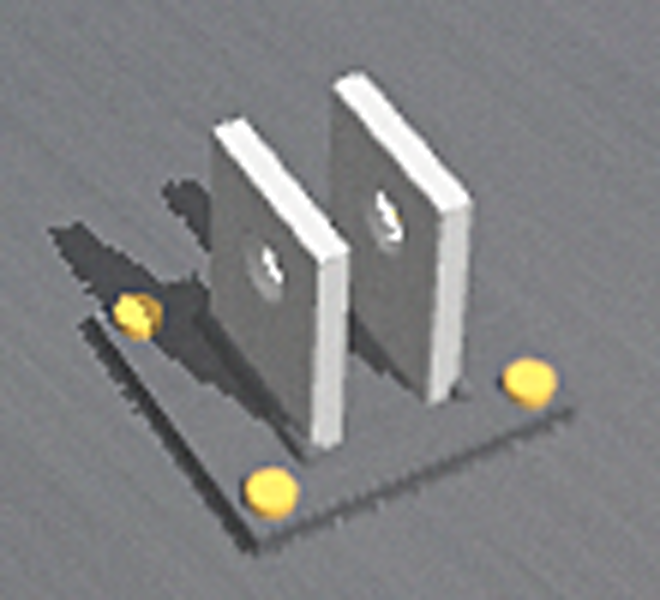

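View pics/sccs.png

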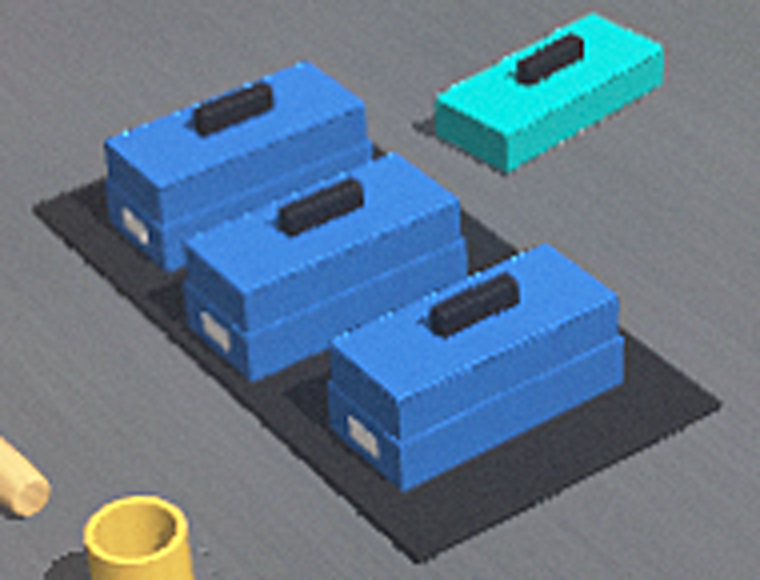

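```bash
cat > fit.py <<'E'
from h import *
from scipy.optimize import least_squares
def z(uv,off,f): return (np.array(uv,float)+.5)/f-.5+np.array(off)
def fit(name,obs,x0):
    # obs: list (cam, uv, local pts w/ world z)
    for sel in (['top'],['scene'],['top','scene']):
        O=[o for o in obs if o[0] in sel]
        if not O: continue
        def res(p):
            c,s=np.cos(p[2]),np.sin(p[2]); r=[]
            for cam,uv,L in O:
                L=np.array(L,float); W=np.c_[p[0]+c*L[:,0]-s*L[:,1],p[1]+s*L[:,0]+c*L[:,1],L[:,2]]
                r.append((proj(cam,W)-uv).ravel())
            return np.concatenate(r)
        s=least_squares(res,x0); print(name,sel,np.round(s.x[:2]*1000,1),'yaw deg %.2f'%np.degrees(s.x[2]),'rms px %.2f'%np.sqrt(np.mean(s.fun**2)))
    return s.x
if __name__=='__main__':
    T=lambda uv:z(uv,(320,180),3.6); S=lambda uv:z(uv,(190,130),4)
    c=np.array([[70.5,31,64],[70.5,-31,64],[-70.5,-31,64],[-70.5,31,64]])/1000
    tops=dict(a=[(147,111),(257,110),(265,372),(150,374)],b=[(367,87),(482,85),(493,342),(376,348)],c=[(578,114),(691,111),(707,366),(592,375)])
    # scene lid tops: TL(+x,+y)...
    sc=dict(a=[(402,404),(330,345),(545,243),(620,297)],b=[(247,293),(187,243),(388,153),(460,208)],c=[(163,190),(107,143),(303,61),(370,103)])
    for k in 'abc':
        fit(k,[('top',T(tops[k]),c),('scene',S(sc[k]),c)],[.45,0,0])
    B=lambda uv:z(uv,(200,170),7); C=lambda uv:z(uv,(310,265),6)
    tb=[(140,140),(358,172),(352,208),(135,178),(112,278),(335,312),(328,348),(108,315)]
    tl=[(25,30),(25,-30),(15,-30),(15,30),(-15,30),(-15,-30),(-25,-30),(-25,30)]
    tl=np.c_[np.array(tl),np.full(8,90)]/1000
    sb=[(213,125),(320,260),(238,118),(350,245),(333,85),(442,210),(360,72),(470,198),(265,272),(383,222)]
    sl=np.array([(25,-30,90),(25,30,90),(15,-30,90),(15,30,90),(-15,-30,90),(-15,30,90),(-25,-30,90),(-25,30,90),(25,0,60),(-15,0,60)])/1000
    x=fit('br',[('top',B(tb),tl),('scene',C(sb),sl)],[.5,.3,0])
    m=[(57,90),(727,78),(747,412),(64,426)]
    fit('mat',[('top',T(m),np.array([(.1,.2,.006),(.1,-.2,.006),(-.1,-.2,.006),(-.1,.2,.006)]))],[.45,0,0])
    for k,p in dict(purpleNear=(281,369),purF=(293,298),purFR=(308,298),turq=(473,388),turqtop=(461,318),turqTR=(494,315)).items(): print(k,at('top',p,.03)[0].round(3))
    im=cv2.imread('pics/top0.png')
    for cc in (376,436,493):
        m=np.zeros(im.shape[:2],np.uint8); m[215:275,cc-12:cc+22]=1
        d=((im[:,:,0]<90)&(m>0)); n,l,st,ce=cv2.connectedComponentsWithStats(d.astype(np.uint8)); i=1+st[1:,4].argmax(); print('bar',st[i],at('top',ce[i],.080).round(4))
E
python3 fit.py
```

```text
a ['top'] [523.9  -2.2] yaw deg -1.03 rms px 0.74
a ['scene'] [523.8  -1.4] yaw deg 0.28 rms px 0.14
a ['top', 'scene'] [523.8  -1.9] yaw deg -0.56 rms px 0.61
b ['top'] [ 534.9 -126.7] yaw deg -0.68 rms px 0.67
b ['scene'] [ 534.8 -126.4] yaw deg 0.25 rms px 0.96
b ['top', 'scene'] [ 534.9 -126.6] yaw deg -0.40 rms px 0.85
c ['top'] [ 517.2 -243.3] yaw deg -0.19 rms px 0.59
c ['scene'] [ 515.3 -242.8] yaw deg 1.07 rms px 0.44
c ['top', 'scene'] [ 516.5 -243. ] yaw deg 0.16 rms px 0.65
br ['top'] [612.1 277.5] yaw deg -10.23 rms px 0.48
br ['scene'] [609.8 275.6] yaw deg -10.09 rms px 0.35
br ['top', 'scene'] [611.  276.7] yaw deg -10.17 rms px 0.62
mat ['top'] [ 520.5 -122.8] yaw deg -0.54 rms px 0.68
mat ['top', 'scene'] [ 520.5 -122.8] yaw deg -0.54 rms px 0.68Traceback (most recent call last):
  File "fit.py", line 34, in <module>
    for k,p in dict(purpleNear=(281,369),purF=(293,298),purFR=(308,298),turq=(473,388),turqtop=(461,318),turqTR=(494,315)).items(): print(k,at('top',p,.03)[0].round(3))
                                                                                                                                            ~~^^^^^^^^^^^^^
  File "h.py", line 10, in at
    e,d=ray(cam,uv); return e+d*((z-e[2])/d[:,2])[:,None]
        ~~~^^^^^^^^
  File "h.py", line 6, in ray
    p=cv2.undistortPoints(np.array(uv,float).reshape(-1,1,2),c['intrinsics'],c['dist_coeffs'],None,None,criteria=(3,50,1e-9)).reshape(-1,2)
      ~~~~~~~~~~~~~~~~~~~^^^^^^^^^^^^^^^^^^^^^^^^^^^^^^^^^^^^^^^^^^^^^^^^^^^^^^^^^^^^^^^^^^^^^^^^^^^^^^^^^^^^^^^^^^^^^^^^^^^^
cv2.error: OpenCV(4.12.0) :-1: error: (-5:Bad argument) in function 'undistortPoints'
> Overload resolution failed:
>  - undistortPoints() got an unexpected keyword argument 'criteria'
>  - undistortPoints() got an unexpected keyword argument 'criteria'
```

```bash
sed -i 's/,None,None,criteria=(3,50,1e-9)//' h.py; cat >> h.py <<'E'
def show():
    s=manip.get_state(); Rm=R.from_quat(s['eef_rot']).as_matrix()
    print('t %.2f'%s['clock'],'tcp',s['tool_pos'].round(4),'F',s['ft_force'].round(1),'M',s['moment'].round(2),'w %.4f'%s['width'],'j',s['joints'].round(2)); return s,Rm
def plan(tgt,yaw,flip=False,Rt=None,pos=None):
    """cm/deg in current tool axes to reach TCP tgt, tool down, tool z horizontally at yaw"""
    s,Rm=show()
    if Rt is None:
        c,sn=np.cos(yaw),np.sin(yaw); sg=-1 if flip else 1
        Rt=np.c_[[0,0,-1],[-sn*sg,c*sg,0],[c*sg,sn*sg,0]]
    p=s['tool_pos'] if pos is None else pos
    d=Rm.T@(np.array(tgt)-p)*100; r=np.degrees(R.from_matrix(Rm.T@Rt).as_rotvec())
    print('plan',d.round(2),r.round(2)); return d,r
E
python3 fit.py | tail -9; python3 - <<'E'
from h import *
s,Rm=show();print(Rm.round(3))
plan([.524,-.002,.15],np.radians(-.5));plan([.524,-.002,.15],np.radians(-.5),True)
E
```

```text
purpleNear [0.285 0.195 0.03 ]
purF [0.426 0.168 0.03 ]
purFR [0.426 0.137 0.03 ]
turq [ 0.238 -0.188  0.03 ]
turqtop [ 0.377 -0.172  0.03 ]
turqTR [ 0.381 -0.239  0.03 ]
bar [392 215   6  60 284] [[ 0.5297 -0.0369  0.08  ]]
bar [437 227   7  24 132] [[ 0.5347 -0.1253  0.08  ]]
bar [496 235   8  23 153] [[ 0.5167 -0.2408  0.08  ]]
t 0.10 tcp [ 0.1736 -0.6255  0.23  ] F [-0.9 -0.6 -0. ] M [0.02 0.1  0.04] w 0.0856 j [ 1.2   0.38  0.04  1.6  -0.02  1.16 -0.05]
[[-0.001  0.268 -0.964]
 [ 0.002 -0.964 -0.268]
 [-1.    -0.002  0.   ]]
t 0.10 tcp [ 0.1736 -0.6255  0.23  ] F [-0.9 -0.6 -0. ] M [0.02 0.1  0.04] w 0.0856 j [ 1.2   0.38  0.04  1.6  -0.02  1.16 -0.05]
plan [  8.12 -50.68 -50.44] [-1.6398e+02 -2.0000e-01  4.0000e-02]
t 0.10 tcp [ 0.1736 -0.6255  0.23  ] F [-0.9 -0.6 -0. ] M [0.02 0.1  0.04] w 0.0856 j [ 1.2   0.38  0.04  1.6  -0.02  1.16 -0.05]
plan [  8.12 -50.68 -50.44] [16.02  0.03  0.14]
```

```bash
python3 -m jog '[[[4,-20,-20,8,0,0],[5,-50.7,-50.4,16,0,0],[5,-50.7,-50.4,16,0,0],[5,-50.7,-50.4,16,0,0],[5,-50.7,-50.4,16,0,0],[5,-50.7,-50.4,16,0,0],[5,-50.7,-50.4,16,0,0],[5,-50.7,-50.4,16,0,0],[5,-50.7,-50.4,16,0,0],[5,-50.7,-50.4,16,0,0],[5,-50.7,-50.4,16,0,0],[5,-50.7,-50.4,16,0,0],[5,-50.7,-50.4,16,0,0],[5,-50.7,-50.4,16,0,0],[5,-50.7,-50.4,16,0,0],[5,-50.7,-50.4,16,0,0],[5,-50.7,-50.4,16,0,0],[5,-50.7,-50.4,16,0,0],[5,-50.7,-50.4,16,0,0]]]' 1 60
python3 - <<'E'
from h import *
plan([.524,-.002,.010],np.radians(-.5),True)
E
```

```text
clock: 2.0
tool_pos: [0.5232, -0.0053, 0.1811]
eef_rot: [-0.707, 0.005, 0.707, 0.004]
ft_force: [0.3, -0.2, 0.1]
width: 0.0854
t 2.00 tcp [ 0.5232 -0.0053  0.1811] F [ 0.3 -0.2  0.1] M [ 0.01  0.02 -0.01] w 0.0854 j [ 0.33  0.23 -0.44  1.93  0.12  1.   -1.75]
plan [17.11 -0.35 -0.09] [-0.19  0.04 -0.06]
```

```bash
python3 -m jog '[[[0,0,0,0,0,0],[0,0,0,0,0,0]]]'
python3 - <<'E'
from h import *
plan([.524,-.002,.010],np.radians(-.5),True)
E
```

```text
clock: 2.2
tool_pos: [0.5237, -0.004, 0.1814]
eef_rot: [0.707, -0.004, -0.707, -0.003]
ft_force: [-0.6, -0.3, -0.5]
width: 0.0855
t 2.20 tcp [ 0.5237 -0.004   0.1814] F [-0.6 -0.3 -0.5] M [-0.01  0.04 -0.  ] w 0.0855 j [ 0.33  0.23 -0.45  1.93  0.12  1.   -1.75]
plan [17.14 -0.2  -0.03] [-0.08 -0.01 -0.02]
```

```bash
python3 -m jog '[[[5,-0.2,0,0,0,0],[9,-0.2,0,0,0,0],[13,-0.2,0,0,0,0],[14.5,-0.2,0,0,0,0],[15.5,-0.2,0,0,0,0],[16.2,-0.2,0,0,0,0],[16.8,-0.2,0,0,0,0],[17.1,-0.2,0,0,0,0],[17.1,-0.2,0,0,0,0],[17.1,-0.2,0,0,0,0]]]'
python3 - <<'E'
from h import *
show(); im=manip.capture('scene'); cv2.imwrite('pics/s1.png',cv2.resize(im[100:290,180:400,::-1],None,fx=3,fy=3))
E
```

```text
clock: 3.2
tool_pos: [0.5246, -0.0009, 0.011]
eef_rot: [0.708, -0.003, -0.707, -0.003]
ft_force: [-0.5, 0.4, -0.5]
width: 0.0851
t 3.20 tcp [ 0.5246 -0.0009  0.011 ] F [-0.5  0.4 -0.5] M [-0.    0.03  0.01] w 0.0851 j [ 0.25  0.49 -0.38  2.02  0.28  0.67 -1.89]
```

View pics/s1.png

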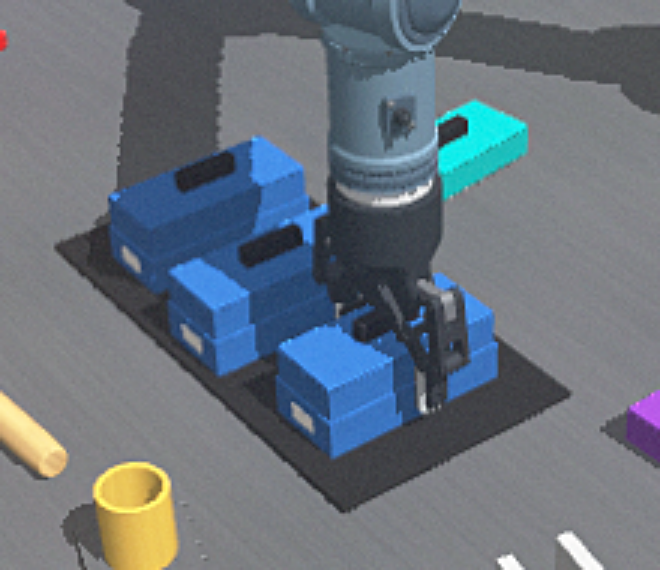

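The fingers straddle the left case at tray height, and the body clears the bar. I'll grip and heft it.

```bash
python3 -m jog '[[[0,0,0,0,0,0],[0,0,0,0,0,0],[0,0,0,0,0,0],[0,0,0,0,0,0],[0,0,0,0,0,0],[0,0,0,0,0,0]]]' 0 60
python3 -m jog '[[[-0.5,0,0,0,0,0],[-1,0,0,0,0,0],[-1.7,0,0,0,0,0],[-2.5,0,0,0,0,0],[-3.2,0,0,0,0,0],[-3.8,0,0,0,0,0],[-4,0,0,0,0,0],[-4,0,0,0,0,0],[-4,0,0,0,0,0],[-4,0,0,0,0,0],[-4,0,0,0,0,0],[-4,0,0,0,0,0]]]'
python3 - <<'E'
from h import *
show(); im=manip.capture('scene'); cv2.imwrite('pics/s2.png',cv2.resize(im[100:290,180:400,::-1],None,fx=3,fy=3))
print(np.mean([(manip.capture('top'),manip.get_state()['ft_force'])[1] for _ in range(4)],0),manip.get_state()['tau'])
E
```

```text
clock: 3.85
tool_pos: [0.5247, -0.0013, 0.0112]
eef_rot: [0.708, -0.003, -0.707, -0.003]
ft_force: [-0.3, -0.4, 5.4]
width: 0.0651
clock: 5.05
tool_pos: [0.5237, -0.0009, 0.05]
eef_rot: [-0.707, 0.003, 0.707, 0.003]
ft_force: [-0.0, -0.4, -2.8]
width: 0.0649
t 5.05 tcp [ 0.5237 -0.0009  0.05  ] F [-0.  -0.4 -2.8] M [-0.    0.03 -0.02] w 0.0649 j [ 0.27  0.43 -0.4   2.01  0.24  0.75 -1.85]
[-0.20594497 -0.21980329 -2.78559593] [-1.21474404e-03 -3.82590508e+01 -3.60039197e+00 -1.90019774e+01
  7.52463005e-03  5.06475975e-03  3.00756454e-06]
```

View pics/s2.png

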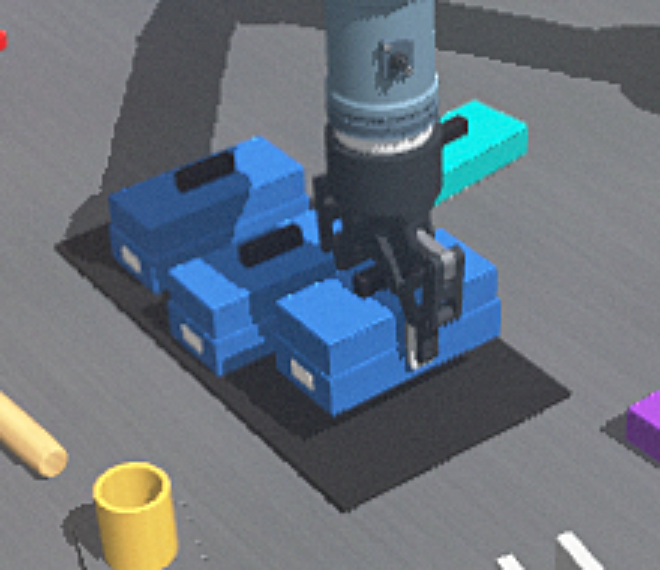

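The case is closed and level about 4 cm up, weighing 2.8 N, so it is a light one. I'll set it back.

```bash
python3 -m jog '[[[0.7,0,0,0,0,0],[1.5,0,0,0,0,0],[2.3,0,0,0,0,0],[3,0,0,0,0,0],[3.4,0,0,0,0,0],[3.7,0,0,0,0,0],[3.9,0,0,0,0,0],[4,0,0,0,0,0],[4,0,0,0,0,0]]]'
python3 -m jog '[[[0,0,0,0,0,0],[0,0,0,0,0,0],[0,0,0,0,0,0],[0,0,0,0,0,0],[-1,0,0,0,0,0],[-3,0,0,0,0,0],[-7,0,0,0,0,0],[-12,0,0,0,0,0],[-12,0,0,0,0,0]]]' 1
python3 - <<'E'
from h import *
show(); im=manip.capture('scene'); cv2.imwrite('pics/s3.png',cv2.resize(im[100:290,180:400,::-1],None,fx=3,fy=3))
plan([.535,-.1265,.12],np.radians(-.4),True)
E
```

```text
clock: 6.2
tool_pos: [0.5238, -0.0009, 0.0112]
eef_rot: [-0.707, 0.003, 0.707, 0.003]
ft_force: [-3.4, 0.4, 4.6]
width: 0.0652
clock: 7.1
tool_pos: [0.5303, -0.0003, 0.1382]
eef_rot: [0.713, -0.003, -0.702, -0.003]
ft_force: [1.5, -0.2, 0.9]
width: 0.0854
t 7.10 tcp [ 5.303e-01 -3.000e-04  1.382e-01] F [ 1.5 -0.2  0.9] M [ 0.04 -0.05  0.07] w 0.0854 j [ 0.32  0.29 -0.45  1.96  0.16  0.91 -1.79]
t 7.15 tcp [ 0.528  -0.0006  0.1353] F [-0.6  0.2 -0.2] M [ 0.   -0.03 -0.01] w 0.0852 j [ 0.32  0.3  -0.45  1.96  0.16  0.9  -1.79]
plan [ 1.54 12.58 -0.79] [-0.09 -0.6  -0.02]
```

View pics/s3.png

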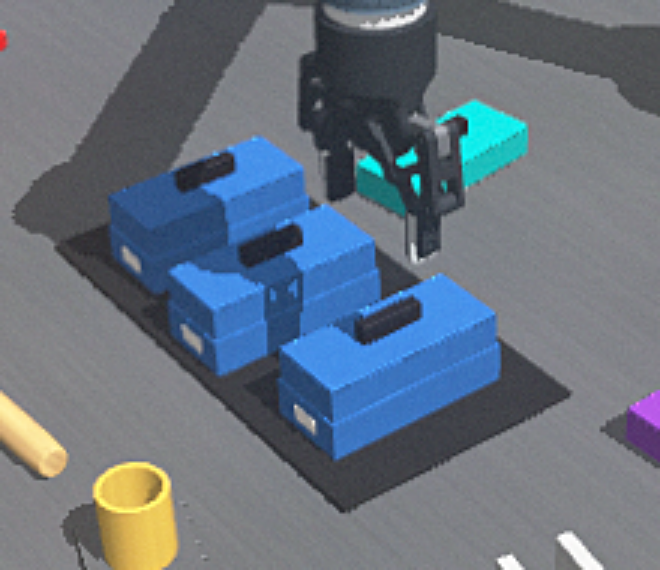

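The left case is back down, closed and upright. The middle one is next.

```bash
python3 -m jog '[[[0,4,-0.5,0,0,0],[0,8,-1.1,0,0,0],[0,11,-1.1,0,0,0],[0,12.5,-1.1,0,0,0],[0,12.6,-1.1,0,0,0],[0,12.6,-1.1,0,0,0],[0,12.6,-1.1,0,0,0]]]'
python3 - <<'E'
from h import *
plan([.535,-.1265,.010],np.radians(-.4),True)
E
```

```text
clock: 7.85
tool_pos: [0.5339, -0.1241, 0.1301]
eef_rot: [-0.707, 0.001, 0.707, 0.002]
ft_force: [0.7, 0.6, -0.3]
width: 0.0853
t 7.85 tcp [ 0.5339 -0.1241  0.1301] F [ 0.7  0.6 -0.3] M [ 0.04 -0.04  0.01] w 0.0853 j [ 0.48  0.34 -0.38  1.92  0.15  0.92 -1.55]
plan [12.01  0.26 -0.12] [0.14 0.02 0.09]
```

```bash
python3 -m jog '[[[4,0.1,-0.1,0,0,0],[8,0.1,-0.1,0,0,0],[10,0.1,-0.1,0,0,0],[11,0.1,-0.1,0,0,0],[11.6,0.1,-0.1,0,0,0],[12,0.1,-0.1,0,0,0],[12,0.1,-0.1,0,0,0],[12,0.1,-0.1,0,0,0]]]'
python3 -m jog '[[[0,0,0,0,0,0],[0,0,0,0,0,0],[0,0,0,0,0,0],[0,0,0,0,0,0],[0,0,0,0,0,0],[0,0,0,0,0,0]]]' 0 60
python3 -m jog '[[[-0.5,0,0,0,0,0],[-1,0,0,0,0,0],[-1.7,0,0,0,0,0],[-2.5,0,0,0,0,0],[-3.2,0,0,0,0,0],[-3.8,0,0,0,0,0],[-4,0,0,0,0,0],[-4,0,0,0,0,0],[-4,0,0,0,0,0],[-4,0,0,0,0,0],[-4,0,0,0,0,0],[-4,0,0,0,0,0]]]'
python3 - <<'E'
from h import *
show(); im=manip.capture('scene'); cv2.imwrite('pics/s4.png',cv2.resize(im[100:290,180:400,::-1],None,fx=3,fy=3))
E
```

```text
clock: 8.65
tool_pos: [0.5359, -0.1281, 0.0114]
eef_rot: [0.708, -0.003, -0.706, -0.003]
ft_force: [-0.2, -0.3, 0.1]
width: 0.0852
clock: 9.25
tool_pos: [0.5359, -0.1283, 0.0116]
eef_rot: [0.708, -0.003, -0.706, -0.003]
ft_force: [-1.1, 0.1, 5.0]
width: 0.0648
clock: 10.45
tool_pos: [0.5346, -0.128, 0.05]
eef_rot: [-0.707, 0.003, 0.707, 0.003]
ft_force: [0.3, 0.7, -4.6]
width: 0.0649
t 10.45 tcp [ 0.5346 -0.128   0.05  ] F [ 0.3  0.7 -4.6] M [ 0.03 -0.04 -0.03] w 0.0649 j [ 0.46  0.46 -0.35  1.95  0.22  0.77 -1.6 ]
```

View pics/s4.png

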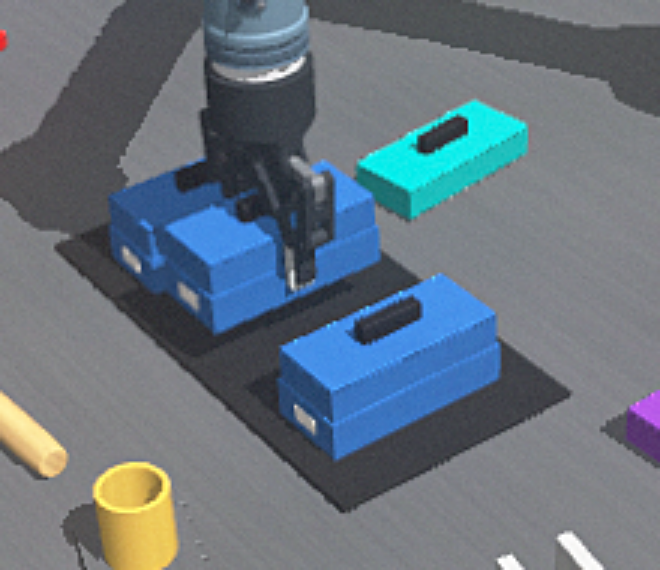

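The middle case is lifted closed. It reads 4.6 N, which is ambiguous, so I'll average more readings.

```bash
python3 - <<'E'
from h import *
f=[]
for _ in range(8):
    manip.capture('top'); s=manip.get_state(); f.append(np.r_[s['ft_force'],s['moment']])
print(np.round(f,2)[:,2],np.mean(f,0).round(2),s['tau'])
E
```

```text
[-1.74 -2.74 -3.02 -2.48 -2.26 -2.89 -2.85 -3.51] [-0.21 -0.27 -2.69 -0.02 -0.    0.03] [-1.64239082e-03 -4.07780814e+01 -3.37001614e+00 -1.95313275e+01
  8.21978145e-03  6.30812166e-03  3.90630589e-06]
```

The average is 2.7 N, so this one is light too. I'll set it down and go to the right case.

```bash
python3 -m jog '[[[0.7,0,0,0,0,0],[1.5,0,0,0,0,0],[2.3,0,0,0,0,0],[3,0,0,0,0,0],[3.4,0,0,0,0,0],[3.7,0,0,0,0,0],[3.9,0,0,0,0,0],[4,0,0,0,0,0],[4,0,0,0,0,0]]]'
python3 -m jog '[[[0,0,0,0,0,0],[0,0,0,0,0,0],[0,0,0,0,0,0],[0,0,0,0,0,0],[-1,0,0,0,0,0],[-3,0,0,0,0,0],[-7,0,0,0,0,0],[-12,0,0,0,0,0],[-12,4,0.9,0,0,0],[-12,8,1.9,0,0,0],[-12,11,1.9,0,0,0],[-12,11.5,1.9,0,0,0],[-12,11.5,1.9,0,0,0],[-12,11.5,1.9,0,0,0],[-12,11.5,1.9,0,0,0]]]' 1
python3 - <<'E'
from h import *
plan([.5165,-.243,.010],np.radians(.1),True)
im=manip.capture('scene'); cv2.imwrite('pics/s5.png',cv2.resize(im[100:290,180:400,::-1],None,fx=3,fy=3))
E
```

```text
clock: 11.8
tool_pos: [0.5346, -0.128, 0.0116]
eef_rot: [-0.707, 0.003, 0.708, 0.003]
ft_force: [-4.0, 1.2, 5.6]
width: 0.0648
clock: 13.3
tool_pos: [0.5155, -0.2403, 0.1303]
eef_rot: [0.707, -0.001, -0.707, -0.002]
ft_force: [-0.3, 0.3, 1.2]
width: 0.0855
t 13.30 tcp [ 0.5155 -0.2403  0.1303] F [-0.3  0.3  1.2] M [-0.03 -0.01 -0.01] w 0.0855 j [ 0.64  0.37 -0.33  1.87  0.14  0.93 -1.33]
plan [12.03  0.28 -0.1 ] [-0.38 -0.    0.07]
```

View pics/s5.png

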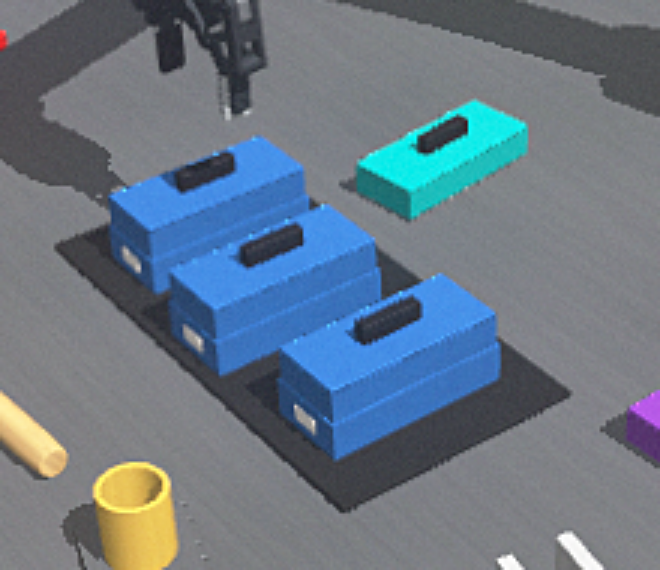

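```bash
python3 -m jog '[[[4,0.1,-0.1,0,0,0],[8,0.1,-0.1,0,0,0],[10,0.1,-0.1,0,0,0],[11,0.1,-0.1,0,0,0],[11.6,0.1,-0.1,0,0,0],[12,0.1,-0.1,0,0,0],[12,0.1,-0.1,0,0,0],[12,0.1,-0.1,0,0,0]]]'
python3 -m jog '[[[0,0,0,0,0,0],[0,0,0,0,0,0],[0,0,0,0,0,0],[0,0,0,0,0,0],[0,0,0,0,0,0],[0,0,0,0,0,0]]]' 0 80
python3 -m jog '[[[-0.5,0,0,0,0,0],[-1,0,0,0,0,0],[-1.7,0,0,0,0,0],[-2.5,0,0,0,0,0],[-3.2,0,0,0,0,0],[-3.8,0,0,0,0,0],[-4,0,0,0,0,0],[-4,0,0,0,0,0],[-4,0,0,0,0,0],[-4,0,0,0,0,0],[-4,0,0,0,0,0],[-4,0,0,0,0,0]]]'
python3 - <<'E'
from h import *
show(); im=manip.capture('scene'); cv2.imwrite('pics/s6.png',cv2.resize(im[100:290,180:400,::-1],None,fx=3,fy=3))
f=[]
for _ in range(6):
    manip.capture('top'); s=manip.get_state(); f.append(np.r_[s['ft_force'],s['moment']])
print(np.mean(f,0).round(2))
E
```

```text
clock: 14.15
tool_pos: [0.5169, -0.2443, 0.0114]
eef_rot: [0.708, -0.003, -0.706, -0.003]
ft_force: [-0.5, -0.7, 1.2]
width: 0.0854
clock: 14.75
tool_pos: [0.517, -0.2446, 0.0119]
eef_rot: [0.708, -0.004, -0.706, -0.003]
ft_force: [-0.1, -0.6, 5.9]
width: 0.0644
clock: 15.95
tool_pos: [0.5157, -0.2438, 0.05]
eef_rot: [-0.707, 0.003, 0.707, 0.003]
ft_force: [-0.2, -1.5, -5.9]
width: 0.064
t 15.95 tcp [ 0.5157 -0.2438  0.05  ] F [-0.2 -1.5 -5.9] M [ 0.02 -0.01  0.01] w 0.0640 j [ 0.62  0.48 -0.3   1.9   0.2   0.78 -1.37]
[-0.11 -0.17 -6.53 -0.02 -0.04 -0.01]
```

View pics/s6.png

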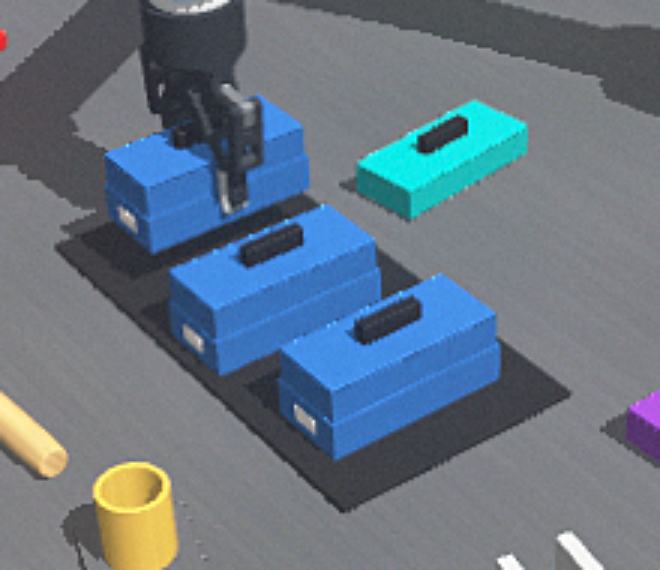

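6.5 N: the right case (c) is the heavy one. I'll set it down, release it and take its lid by the bar.

```bash
python3 -m jog '[[[0.7,0,0,0,0,0],[1.5,0,0,0,0,0],[2.3,0,0,0,0,0],[3,0,0,0,0,0],[3.4,0,0,0,0,0],[3.7,0,0,0,0,0],[3.9,0,0,0,0,0],[4,0,0,0,0,0],[4,0,0,0,0,0]]]'
python3 -m jog '[[[0,0,0,0,0,0],[0,0,0,0,0,0],[0,0,0,0,0,0],[0,0,0,0,0,0],[-1,0,0,0,0,0],[-3,0,0,0,0,0],[-5,0,0,0,0,0],[-5.7,0,0,0,0,0],[-5.7,0,0,0,0,0],[-5.7,0,0,0,0,0]]]' 1
python3 -m jog '[[[0,0,0,0,0,0],[0,0,0,0,0,0],[0,0,0,0,0,0],[0,0,0,0,0,0],[0,0,0,0,0,0],[0,0,0,0,0,0],[0,0,0,0,0,0],[0,0,0,0,0,0],[0,0,0,0,0,0]]]' 0 40
python3 - <<'E'
from h import *
show(); im=manip.capture('scene'); cv2.imwrite('pics/s7.png',cv2.resize(im[100:290,180:400,::-1],None,fx=3,fy=3))
E
```

```text
clock: 17.2
tool_pos: [0.5156, -0.2437, 0.0119]
eef_rot: [-0.707, 0.003, 0.708, 0.003]
ft_force: [-4.7, 1.9, 4.2]
width: 0.0644
clock: 18.2
tool_pos: [0.5155, -0.2438, 0.067]
eef_rot: [-0.707, 0.003, 0.707, 0.003]
ft_force: [-0.4, -0.1, -0.3]
width: 0.0856
clock: 19.1
tool_pos: [0.5158, -0.2439, 0.0672]
eef_rot: [-0.707, 0.003, 0.707, 0.003]
ft_force: [-0.4, 0.4, -0.3]
width: 0.011
t 19.10 tcp [ 0.5158 -0.2439  0.0672] F [-0.4  0.4 -0.3] M [0.04 0.02 0.03] w 0.0110 j [ 0.63  0.46 -0.31  1.9   0.19  0.81 -1.36]
```

View pics/s7.png

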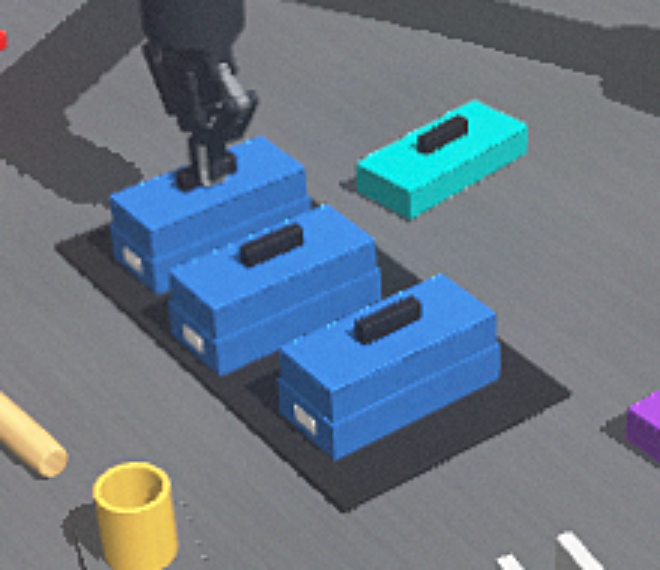

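```bash
python3 -m jog '[[[-0.5,0,0,0,0,0],[-1.2,0,0,0,0,0],[-2.5,0,0,0,0,0],[-4,0,0,0,0,0],[-6,0,0,0,0,0],[-6,2,0.5,0,0,0],[-6,5,1,0,0,0],[-6,9,1.5,0,0,0],[-6,13,1.5,0,0,0],[-5,15,1.5,0,0,0],[-4,15.6,1.5,0,0,0],[-2,15.6,1.5,0,0,0],[0,15.6,1.5,0,0,0],[1.5,15.6,1.5,0,0,0],[2.4,15.6,1.5,0,0,0],[2.8,15.6,1.5,0,0,0],[3.1,15.6,1.5,0,0,0],[3.2,15.6,1.5,0,0,0],[3.2,15.6,1.5,0,0,0],[3.2,15.6,1.5,0,0,0]]]'
python3 - <<'E'
from h import *
show(); im=manip.capture('scene'); cv2.imwrite('pics/s8.png',cv2.resize(im[60:260,100:370,::-1],None,fx=2.8,fy=2.8))
E
```

```text
clock: 21.15
tool_pos: [0.5, -0.4001, 0.036]
eef_rot: [0.707, -0.003, -0.707, -0.003]
ft_force: [0.4, 0.6, -0.8]
width: 0.0109
t 21.15 tcp [ 0.5    -0.4001  0.036 ] F [ 0.4  0.6 -0.8] M [ 0.02 -0.03  0.01] w 0.0109 j [ 0.8   0.6  -0.24  1.74  0.19  0.83 -1.11]
```

View pics/s8.png

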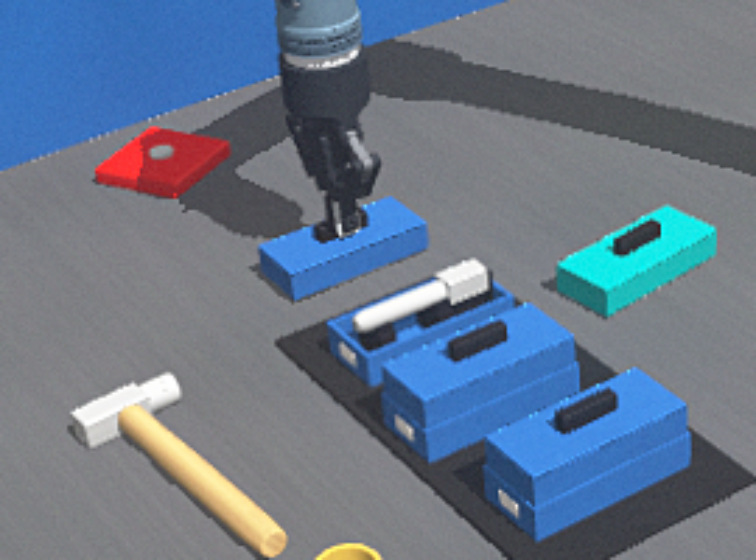

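The steel pin lies in the tray, head towards the robot. I'll release the lid and measure the pin from above.

```bash
python3 -m jog '[[[0.1,0,0,0,0,0],[0.1,0,0,0,0,0],[0.1,0,0,0,0,0],[0.1,0,0,0,0,0],[-1,0,0,0,0,0],[-4,0,0,0,0,0],[-9,0,0,0,0,0],[-12,0,0,0,0,0],[-12,0,0,0,0,0]]]' 0.55
python3 - <<'E'
from h import *
show(); im=manip.capture('top'); cv2.imwrite('pics/t9.png',im[:,:,::-1]);cv2.imwrite('pics/t9z.png',cv2.resize(im[200:310,450:590,::-1],None,fx=5,fy=5,interpolation=2))
im=manip.capture('scene'); cv2.imwrite('pics/s9.png',im[:,:,::-1]);cv2.imwrite('pics/s9z.png',cv2.resize(im[150:210,200:290,::-1],None,fx=8,fy=8,interpolation=2))
E
```

```text
clock: 22.1
tool_pos: [0.5038, -0.4025, 0.1632]
eef_rot: [0.711, -0.006, -0.703, -0.0]
ft_force: [0.7, -1.2, -0.4]
width: 0.0474
t 22.10 tcp [ 0.5038 -0.4025  0.1632] F [ 0.7 -1.2 -0.4] M [ 0.01 -0.05  0.  ] w 0.0474 j [ 0.82  0.45 -0.27  1.67  0.14  1.03 -1.07]
```

View pics/t9z.png

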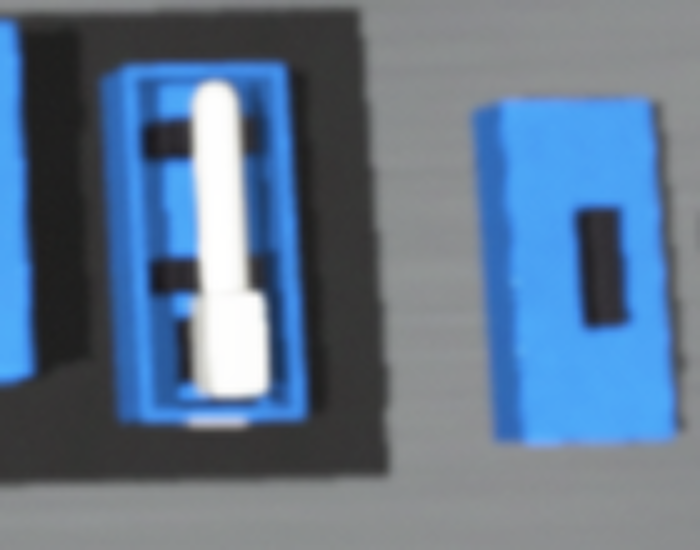

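View pics/s9z.png

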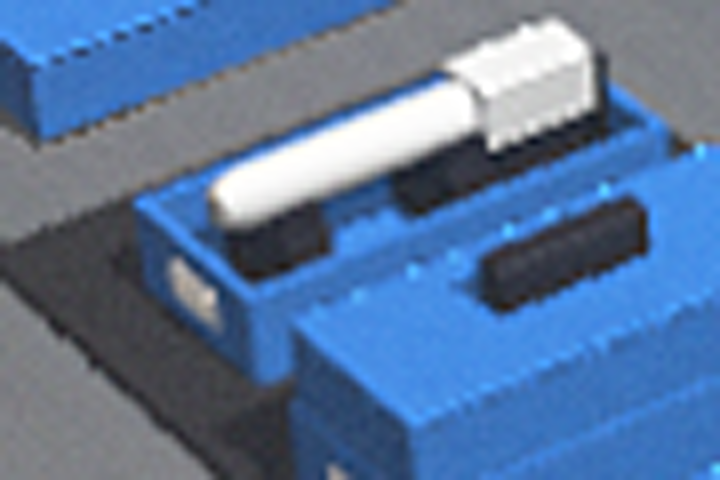

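```bash
python3 - <<'E'
from fit import *
c=np.array([[0,11,57],[0,-11,57],[-40,-11,57],[-40,11,57]])/1000
p=fit('pin',[('top',z([(207,293),(262,290),(268,392),(212,397)],(450,200),5),c),('scene',z([(490,98),(442,70),(545,18),(590,55)],(200,150),8),c)],[.5,-.24,0])
# tray rim
t=np.array([[72.5,33,36],[72.5,-33,36],[-72.5,-33,36],[-72.5,33,36]])/1000
fit('tray',[('top',z([(122,68),(288,63),(307,415),(138,421)],(450,200),5),t)],[.5,-.24,0])
# tip
print('tip',at('top',z([(214,80)],(450,200),5),.046))
y=p[2]; g=p[:2]-.019*np.array([np.cos(y),np.sin(y)]); print(g)
plan([g[0],g[1],.15],0,True)
E
```

```text
pin ['top'] [ 494.5 -241.2] yaw deg 0.07 rms px 0.27
pin ['scene'] [ 493.9 -239.9] yaw deg 5.11 rms px 0.38
pin ['top', 'scene'] [ 494.4 -240.7] yaw deg 1.47 rms px 0.43
tray ['top'] [ 517.3 -242.3] yaw deg -0.74 rms px 0.56
tray ['top', 'scene'] [ 517.3 -242.3] yaw deg -0.74 rms px 0.56
tip [[ 0.58198379 -0.24300713  0.046     ]]
[ 0.47538341 -0.24121838]
t 22.20 tcp [ 0.5003 -0.4003  0.1573] F [-0.8  1.6  0.3] M [ 0.03  0.04 -0.03] w 0.0467 j [ 0.82  0.45 -0.27  1.68  0.14  1.03 -1.07]
plan [  0.69 -15.89   2.63] [-0.48 -0.15 -0.12]
```

```bash
python3 -m jog '[[[0,-4,1,0,0,0],[0,-9,2.5,0,0,0],[0,-13,2.5,0,0,0],[0,-15.5,2.5,0,0,0],[0,-15.9,2.5,0,0,0],[0,-15.9,2.5,0,0,0],[2,-15.9,2.5,0,0,0],[5,-15.9,2.5,0,0,0],[7,-15.9,2.5,0,0,0],[7,-15.9,2.5,0,0,0],[7,-15.9,2.5,0,0,0]]]'
python3 - <<'E'
from h import *
plan([.4755,-.2415,.040],0,True)
E
```

```text
clock: 23.3
tool_pos: [0.4753, -0.2421, 0.0848]
eef_rot: [-0.707, 0.004, 0.708, 0.004]
ft_force: [-0.1, -0.7, 1.2]
width: 0.0469
t 23.30 tcp [ 0.4753 -0.2421  0.0848] F [-0.1 -0.7  1.2] M [-0.03  0.03 -0.05] w 0.0469 j [ 0.68  0.37 -0.33  1.98  0.16  0.82 -1.32]
plan [ 4.48 -0.06 -0.02] [-0.62  0.07  0.01]
```

```bash
python3 -m jog '[[[2,0,0,0,0,0],[3.2,0,0,0,0,0],[4,0,0,0,0,0],[4.4,0,0,0,0,0],[4.4,0,0,0,0,0]]]'
python3 -m jog '[[[0,0,0,0,0,0],[0,0,0,0,0,0],[0,0,0,0,0,0],[0,0,0,0,0,0],[0,0,0,0,0,0],[0,0,0,0,0,0],[0,0,0,0,0,0]]]' 0 90
python3 - <<'E'
from h import *
show(); im=manip.capture('scene'); cv2.imwrite('pics/s10.png',cv2.resize(im[110:230,180:320,::-1],None,fx=5,fy=5,interpolation=2))
E
```

```text
clock: 23.8
tool_pos: [0.4757, -0.2405, 0.0411]
eef_rot: [-0.707, 0.003, 0.707, 0.003]
ft_force: [0.2, 0.5, -0.6]
width: 0.047
clock: 24.5
tool_pos: [0.4766, -0.2412, 0.0424]
eef_rot: [0.708, -0.003, -0.707, -0.003]
ft_force: [-1.4, -0.4, 6.4]
width: 0.0195
t 24.50 tcp [ 0.4766 -0.2412  0.0424] F [-1.4 -0.4  6.4] M [-0.04  0.29 -0.03] w 0.0195 j [ 0.66  0.44 -0.31  1.99  0.2   0.73 -1.35]
```

View pics/s10.png

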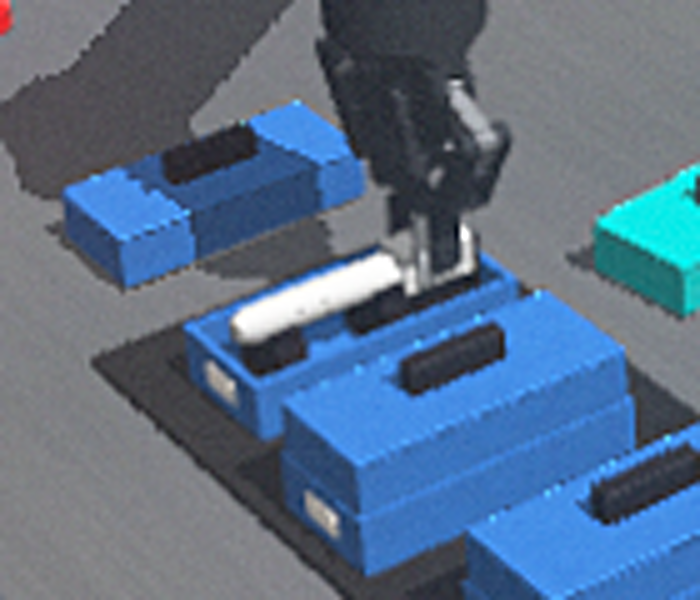

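The pads hold the head. I'll lift and check that it is level.

```bash
python3 -m jog '[[[-0.3,0,0,0,0,0],[-0.8,0,0,0,0,0],[-1.5,0,0,0,0,0],[-3,0,0,0,0,0],[-5,0,0,0,0,0],[-8,0,0,0,0,0],[-10,0,0,0,0,0],[-10,0,0,0,0,0],[-10,0,0,0,0,0],[-10,0,0,0,0,0]]]'
python3 - <<'E'
from h import *
show(); im=manip.capture('scene'); cv2.imwrite('pics/s11.png',im[:,:,::-1]);cv2.imwrite('pics/s11z.png',cv2.resize(im[70:190,180:320,::-1],None,fx=5,fy=5,interpolation=2))
im=manip.capture('top'); cv2.imwrite('pics/t11.png',im[:,:,::-1]);cv2.imwrite('pics/t11z.png',cv2.resize(im[200:310,450:570,::-1],None,fx=5,fy=5,interpolation=2))
E
```

```text
clock: 25.55
tool_pos: [0.4745, -0.24, 0.14]
eef_rot: [-0.706, 0.003, 0.708, 0.003]
ft_force: [-0.0, -0.1, -3.3]
width: 0.02
t 25.55 tcp [ 0.4745 -0.24    0.14  ] F [-0.  -0.1 -3.3] M [-0.06  0.09  0.02] w 0.0200 j [ 0.7   0.29 -0.35  1.95  0.12  0.93 -1.29]
```

View pics/s11z.png

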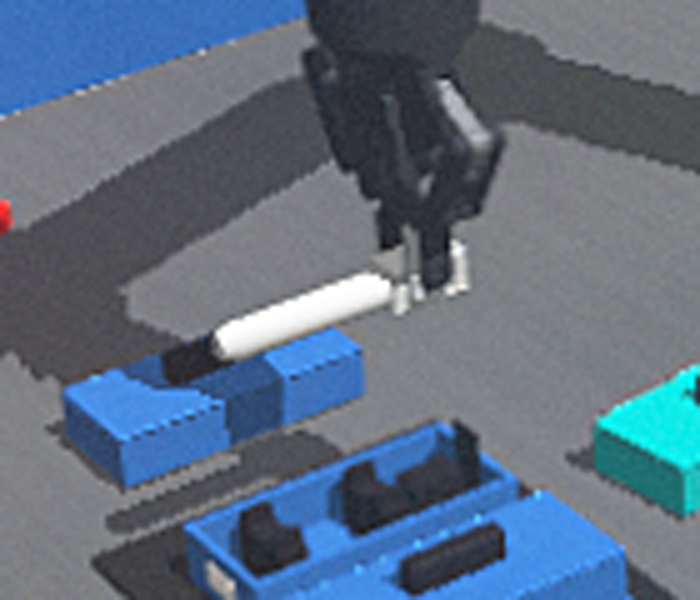

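View pics/t11z.png

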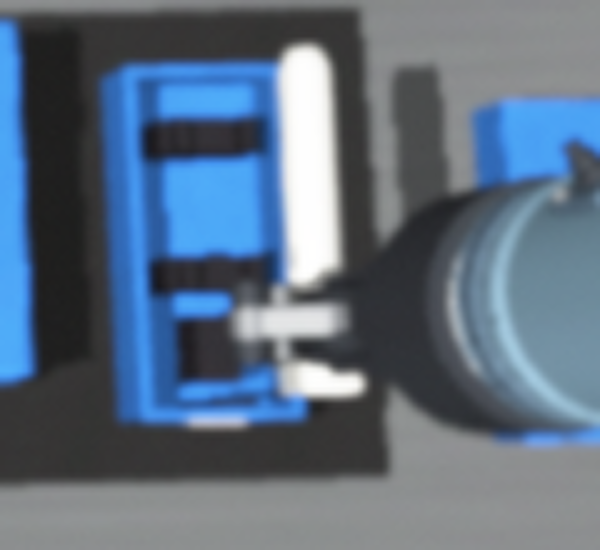

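```bash
python3 - <<'E'
from fit import *
ps=z([(224,343)],(180,70),5); pt=z([(304,45)],(450,200),5)
e1,d1=ray('scene',ps);e2,d2=ray('top',pt);d1=d1[0];d2=d2[0]
A=np.c_[d1,-d2];k=np.linalg.lstsq(A,e2-e1,rcond=None)[0];print('tip',e1+d1*k[0],e2+d2*k[1])
for zz in (.1336,.1386,.1436,.1486,.1536):
    P=[[.5775,-.240,zz]]; print(zz,((proj('scene',P)-[180,70])*5).round(0),((proj('top',P)-[450,200])*5).round(0))
s,Rm=show();print(Rm.round(4))
for zz,x in((.1436,.4925),(.1436,.49)):
  print(((proj('scene',[[x,-.240,zz]])-[180,70])*5).round(0))
E
```

```text
tip [ 0.57581    -0.23540324  0.14956512] [ 0.57845738 -0.23764422  0.1509183 ]
0.1336 [[217. 370.]] [[290.  53.]]
0.1386 [[216. 360.]] [[295.  51.]]
0.1436 [[215. 350.]] [[301.  49.]]
0.1486 [[214. 340.]] [[306.  47.]]
0.1536 [[212. 330.]] [[312.  44.]]
t 25.65 tcp [ 0.4745 -0.2399  0.1396] F [-0.5 -0.2 -2.7] M [-0.    0.12 -0.03] w 0.0191 j [ 0.7   0.29 -0.35  1.95  0.12  0.93 -1.29]
[[-0.0031 -0.0083 -1.    ]
 [ 0.0016 -1.      0.0083]
 [-1.     -0.0016  0.0031]]
[[376. 288.]]
[[381. 287.]]
```

```bash
cat > ov.py <<'E'
from h import *
def outline(img,cam,off,f,sh,yaw,pitch,col):
    cy,sy,cp,sp=np.cos(yaw),np.sin(yaw),np.cos(pitch),np.sin(pitch)
    X=np.array([cy*cp,sy*cp,sp]);Y=np.array([-sy,cy,0]);Z=np.cross(X,Y)
    a=np.linspace(0,2*np.pi,60); pts=[]
    for x,r in((0,9),(78,9),(85,6)):
        pts+= [sh+X*x/1e3+(Y*np.cos(t)+Z*np.sin(t))*r/1e3 for t in a]
    u=((proj(cam,pts)-off)*f+f/2-.5)
    h=cv2.convexHull(u.astype(np.float32)).astype(int)
    cv2.polylines(img,[h],True,col,1)
E
cat > o1.py <<'E'
from ov import *
out=[]
for pit in (0,2,4):
    s=cv2.imread('pics/s11z.png');outline(s,'scene',np.array([180,70]),5,np.array([.4925,-.240,.1436]),np.radians(.4),np.radians(pit),(0,0,255))
    t=cv2.imread('pics/t11z.png');outline(t,'top',np.array([450,200]),5,np.array([.4925,-.240,.1436]),np.radians(.4),np.radians(pit),(0,0,255))
    out.append(np.vstack([s[220:400,140:420],t[20:320,240:520][:,:280]]))
cv2.imwrite('pics/ov11.png',np.hstack(out)[:600,:840][:, :800] if 0 else cv2.resize(np.hstack(out),(790,452)))
E
python3 o1.py
```

```text
(no output)
```

View pics/ov11.png

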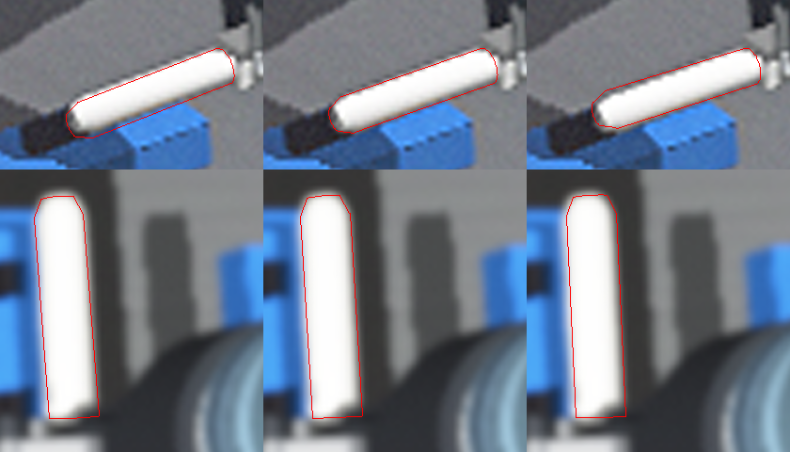

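The pin is held about 2° nose-up with its shoulder 18 mm ahead of the TCP; outline fits agree in both views. Next I'll work out the pre-insertion pose.

```bash
cat > pre.py <<'E'
from h import *
def tgt(s_off,lat=0,up=0,br=(.611,.2767),yaw=-10.17,pit=1.8,shx=.018,shz=.004):
    """TCP pose so that shoulder is s_off m before near face"""
    y=np.radians(yaw); d=np.array([np.cos(y),np.sin(y),0]); n=np.array([-d[1],d[0],0])
    nh=np.array([br[0],br[1],.060])-.025*d
    sh=nh-d*s_off+n*lat+np.array([0,0,up])
    R0=np.c_[[0,0,-1],[0,-1,0],[-1,0,0]]
    Rt=R.from_euler('z',y).as_matrix()@R.from_euler('y',np.radians(pit)).as_matrix()@R0
    # offset in tool: shoulder = tcp + shx*fwd + shz*up  (fwd=-z tool, up=-x tool)
    return sh+Rt@np.array([shz,0,shx]),Rt
E
python3 - <<'E'
from pre import *
p,Rt=tgt(.110,up=.085); print(p); plan(p,0,Rt=Rt)
E
```

```text
[0.46028898 0.30373573 0.14156737]
t 25.65 tcp [ 0.4745 -0.2399  0.1396] F [-0.5 -0.2 -2.7] M [-0.    0.12 -0.03] w 0.0191 j [ 0.7   0.29 -0.35  1.95  0.12  0.93 -1.29]
plan [ -0.1  -54.35   1.87] [ 9.69 -1.61 -0.08]
```

```bash
python3 -m jog '[[[-2,-3,0,1,0,0],[-2,-7,0,2,-0.5,0],[-2,-12,0.5,3,-1,0],[-2,-17,1,4,-1.6,0],[-2,-22,1.5,5,-1.6,0],[-2,-27,1.9,6,-1.6,0],[-2,-32,1.9,7,-1.6,0],[-2,-37,1.9,8,-1.6,0],[-2,-42,1.9,9,-1.6,0],[-1,-47,1.9,9.7,-1.6,0],[-0.1,-51,1.9,9.7,-1.6,0],[-0.1,-53.5,1.9,9.7,-1.6,0],[-0.1,-54.4,1.9,9.7,-1.6,0],[-0.1,-54.4,1.9,9.7,-1.6,0],[-0.1,-54.4,1.9,9.7,-1.6,0],[-0.1,-54.4,1.9,9.7,-1.6,0],[-0.1,-54.4,1.9,9.7,-1.6,0]]]'
python3 - <<'E'
from pre import *
p,Rt=tgt(.110); print(p); plan(p,0,Rt=Rt)
E
```

```text
clock: 27.35
tool_pos: [0.4622, 0.3014, 0.1422]
eef_rot: [-0.694, 0.064, 0.714, 0.063]
ft_force: [-0.9, -0.3, -3.0]
width: 0.0198
[0.46028898 0.30373573 0.05656737]
t 27.35 tcp [0.4622 0.3014 0.1422] F [-0.9 -0.3 -3. ] M [-0.03  0.04 -0.02] w 0.0198 j [-0.09  0.39 -0.65  1.87  0.25  0.99 -2.6 ]
plan [ 8.57 -0.23 -0.  ] [-0.2  -0.24 -0.2 ]
```

```bash
python3 -m jog '[[[2,-0.1,0,0,0,0],[4,-0.1,0,0,0,0],[6,-0.1,0,0,0,0],[7.5,-0.1,0,0,0,0],[8.4,-0.1,0,0,0,0],[8.5,-0.1,0,0,0,0],[8.5,-0.1,0,0,0,0],[8.5,-0.1,0,0,0,0]]]'
cat > look.py <<'E'
import sys
from pre import *
from ov import outline
tag=sys.argv[1]; off=float(sys.argv[2])
p,Rt=tgt(off); print(p); plan(p,0,Rt=Rt)
s,Rm=show(); 
S=manip.capture('scene')[:,:,::-1].copy(); T=manip.capture('top')[:,:,::-1].copy()
so=np.array([310,250]); to=np.array([200,150])
S=cv2.resize(S[250:350,310:440],None,fx=6,fy=6,interpolation=2);T=cv2.resize(T[150:270,190:310] if 0 else T[170:270,200:300],None,fx=6,fy=6,interpolation=2);to=np.array([200,170])
cv2.imwrite(f'pics/{tag}_s.png',S);cv2.imwrite(f'pics/{tag}_t.png',T)
fw=-Rm[:,2]; sh=s['tool_pos']+.018*fw-.004*Rm[:,0]
# pin pitched up 1.8deg rel tool
yaw=np.arctan2(fw[1],fw[0]); pit=np.arcsin(fw[2])+np.radians(1.8)
print('pin yaw/pitch',np.degrees([yaw,pit]),'shoulder',sh)
outline(S,'scene',so,6,sh,yaw,pit,(0,0,255));outline(T,'top',to,6,sh,yaw,pit,(0,0,255))
cv2.imwrite(f'pics/{tag}_so.png',S);cv2.imwrite(f'pics/{tag}_to.png',T)
E
python3 look.py i1 .110
```

```text
clock: 28.15
tool_pos: [0.4601, 0.3055, 0.0584]
eef_rot: [-0.695, 0.062, 0.714, 0.063]
ft_force: [0.1, 0.9, -3.5]
width: 0.0197
[0.46028898 0.30373573 0.05656737]
t 28.15 tcp [0.4601 0.3055 0.0584] F [ 0.1  0.9 -3.5] M [0.03 0.05 0.04] w 0.0197 j [-0.15  0.51 -0.6   1.92  0.35  0.84 -2.68]
plan [ 0.18  0.17 -0.05] [-0.02 -0.3  -0.05]
t 28.15 tcp [0.4601 0.3055 0.0584] F [ 0.1  0.9 -3.5] M [0.03 0.05 0.04] w 0.0197 j [-0.15  0.51 -0.6   1.92  0.35  0.84 -2.68]
pin yaw/pitch [-10.1862641    0.29834029] shoulder [0.47795509 0.30230082 0.06188096]
```

View pics/i1_so.png

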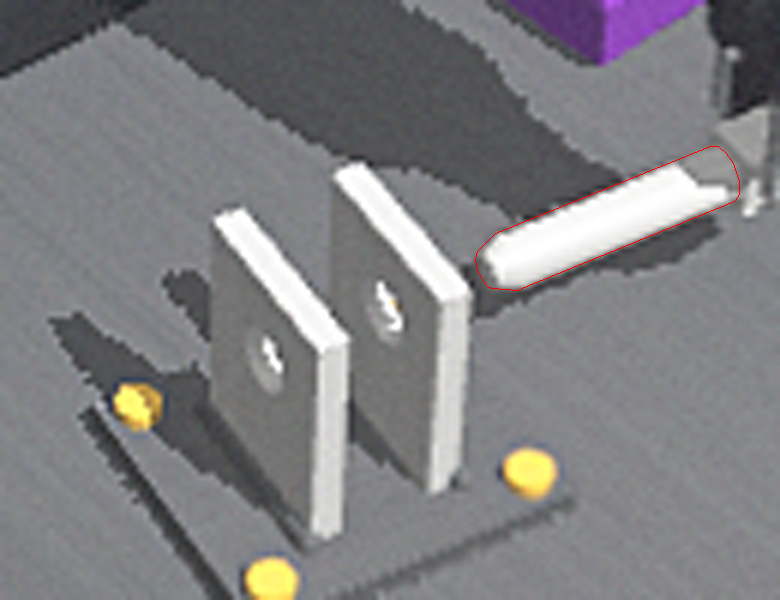

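View pics/i1_to.png

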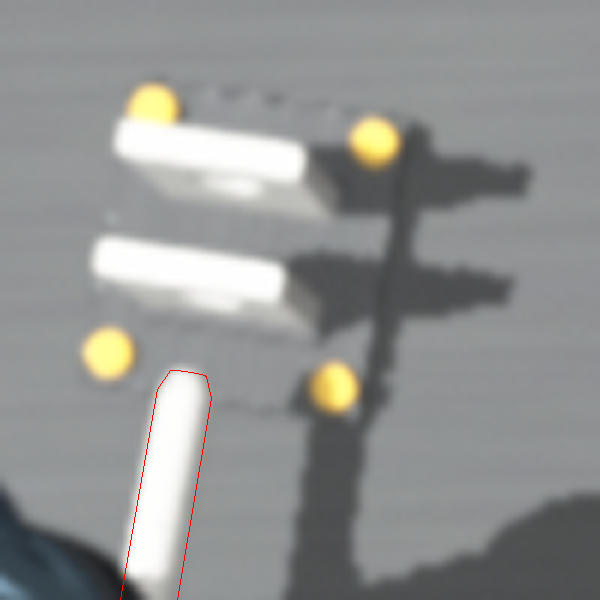

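The outline matches the real pin in both views. I'll correct about 2 mm down and sideways, then check again.

```bash
python3 -m jog '[[[0.18,0.17,0,0,-0.3,0],[0.18,0.17,0,0,-0.3,0],[0.18,0.17,0,0,-0.3,0]]]'
python3 look.py i2 .110
```

```text
clock: 28.55
tool_pos: [0.459, 0.3029, 0.0555]
eef_rot: [-0.693, 0.063, 0.716, 0.063]
ft_force: [-0.6, -0.4, -3.5]
width: 0.0193
[0.46028898 0.30373573 0.05656737]
t 28.55 tcp [0.459  0.3029 0.0555] F [-0.6 -0.4 -3.5] M [0.03 0.06 0.01] w 0.0193 j [-0.15  0.51 -0.6   1.92  0.35  0.84 -2.67]
plan [-0.11 -0.11 -0.11] [-0.04  0.09 -0.14]
t 28.55 tcp [0.459  0.3029 0.0555] F [-0.6 -0.4 -3.5] M [0.03 0.06 0.01] w 0.0193 j [-0.15  0.51 -0.6   1.92  0.35  0.84 -2.67]
pin yaw/pitch [-10.20969601  -0.08895955] shoulder [0.47686979 0.29968403 0.0589543 ]
```

```bash
python3 -m jog '[[[-0.1,-0.1,-0.5,0,0,0],[-0.1,-0.1,-1.2,0,0,0],[-0.1,-0.1,-1.8,0,0,0],[-0.1,-0.1,-2,0,0,0],[-0.1,-0.1,-2,0,0,0],[-0.1,-0.1,-2,0,0,0]]]'
python3 look.py i3 .090
```

```text
clock: 29.25
tool_pos: [0.4786, 0.3005, 0.0557]
eef_rot: [-0.692, 0.063, 0.716, 0.063]
ft_force: [-1.3, 0.4, -2.7]
width: 0.0198
[0.47997474 0.30020435 0.05656737]
t 29.25 tcp [0.4786 0.3005 0.0557] F [-1.3  0.4 -2.7] M [ 0.06  0.07 -0.01] w 0.0198 j [-0.14  0.54 -0.59  1.88  0.35  0.86 -2.65]
plan [-0.09  0.01 -0.14] [-0.02  0.12 -0.14]
t 29.25 tcp [0.4786 0.3005 0.0557] F [-1.3  0.4 -2.7] M [ 0.06  0.07 -0.01] w 0.0198 j [-0.14  0.54 -0.59  1.88  0.35  0.86 -2.65]
pin yaw/pitch [-10.1915038   -0.12265254] shoulder [0.49643991 0.29732426 0.05910464]
```

View pics/i3_so.png

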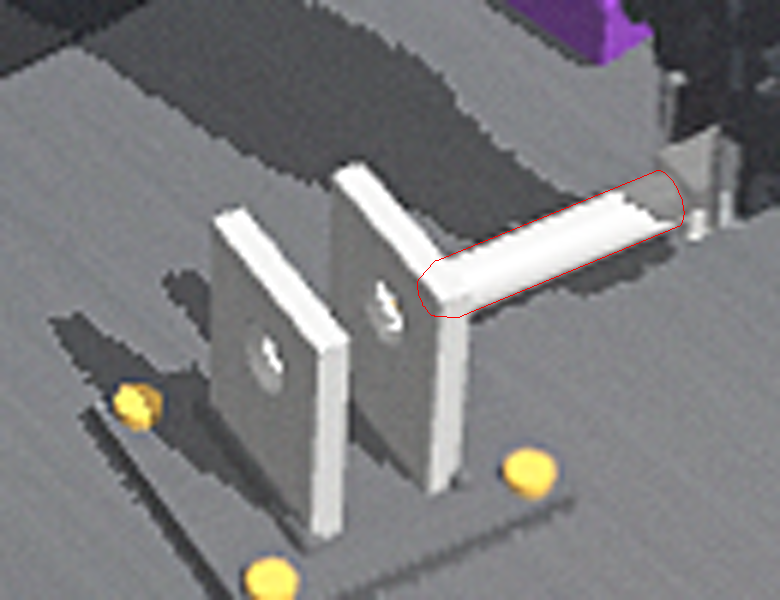

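View pics/i3_to.png

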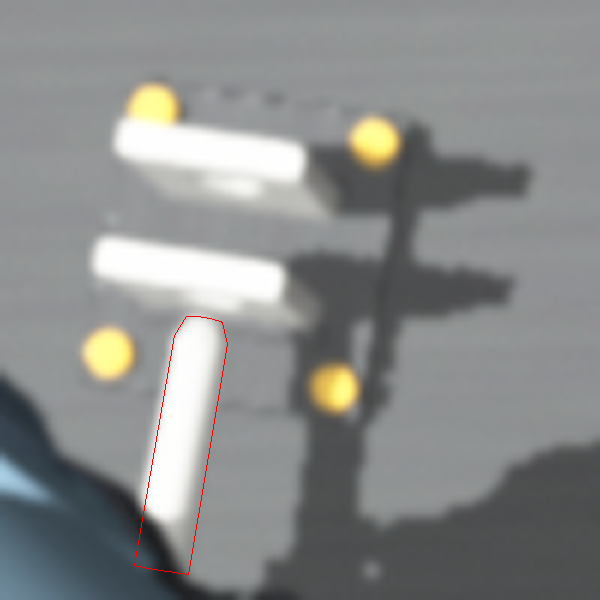

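The tip is about 5 mm short of the near hole and lined up. I'll advance gently.

```bash
python3 -m jog '[[[-0.08,0,-0.5,0,0,0],[-0.08,0,-1,0,0,0],[-0.08,0,-1.5,0,0,0],[-0.08,0,-2,0,0,0],[-0.08,0,-2,0,0,0],[-0.08,0,-2,0,0,0]]]'
python3 look.py i4 .070
```

```text
clock: 29.95
tool_pos: [0.5003, 0.2974, 0.0567]
eef_rot: [-0.694, 0.062, 0.715, 0.064]
ft_force: [1.0, 0.4, -0.5]
width: 0.0193
[0.49966051 0.29667296 0.05656737]
t 29.95 tcp [0.5003 0.2974 0.0567] F [ 1.   0.4 -0.5] M [ 0.11 -0.46  0.06] w 0.0193 j [-0.13  0.56 -0.58  1.84  0.36  0.87 -2.63]
plan [0.01 0.09 0.05] [-0.02 -0.07 -0.03]
t 29.95 tcp [0.5003 0.2974 0.0567] F [ 1.   0.4 -0.5] M [ 0.11 -0.46  0.06] w 0.0193 j [-0.13  0.56 -0.58  1.84  0.36  0.87 -2.63]
pin yaw/pitch [-10.18862397   0.07355366] shoulder [0.51811899 0.29424787 0.06014637]
```

View pics/i4_so.png

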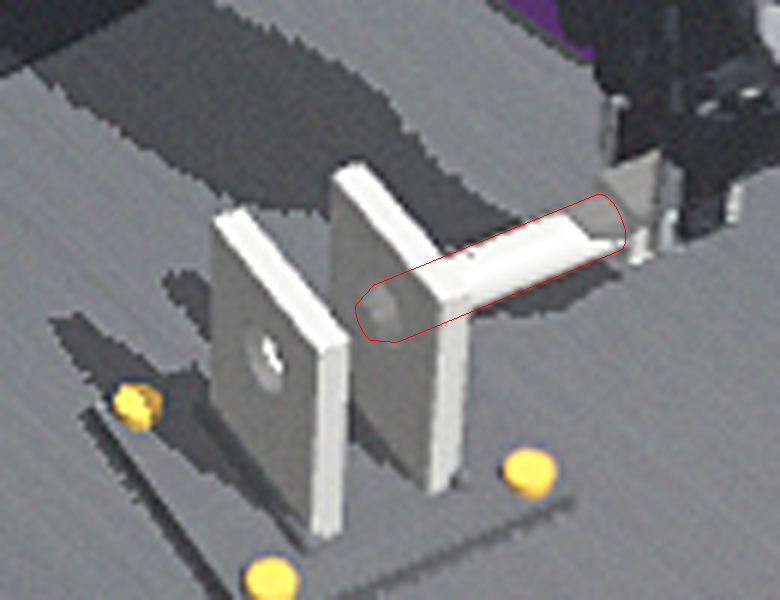

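The tip is in the near hole. The pin bears slightly on the bottom of the hole (about 2.5 N), so I'll lift 1 mm and go on.

```bash
python3 -m jog '[[[-0.1,0.05,-0.2,0,0,0],[-0.1,0.05,-0.7,0,0,0],[-0.1,0.05,-1.2,0,0,0],[-0.1,0.05,-1.6,0,0,0],[-0.1,0.05,-1.6,0,0,0],[-0.1,0.05,-1.6,0,0,0]]]'
python3 look.py i5 .054
```

```text
clock: 30.65
tool_pos: [0.5152, 0.2938, 0.0566]
eef_rot: [-0.693, 0.062, 0.715, 0.063]
ft_force: [0.4, 1.8, 0.4]
width: 0.0193
[0.51540912 0.29384785 0.05656737]
t 30.65 tcp [0.5152 0.2938 0.0566] F [0.4 1.8 0.4] M [ 0.33 -0.28  0.11] w 0.0193 j [-0.12  0.57 -0.57  1.82  0.36  0.89 -2.61]
plan [ 0.   -0.01 -0.02] [-0.03  0.01 -0.08]
t 30.65 tcp [0.5152 0.2938 0.0566] F [0.4 1.8 0.4] M [ 0.33 -0.28  0.11] w 0.0193 j [-0.12  0.57 -0.57  1.82  0.36  0.89 -2.61]
pin yaw/pitch [-10.1956774  -0.0108863] shoulder [0.53300891 0.29062715 0.06004066]
```

View pics/i5_so.png

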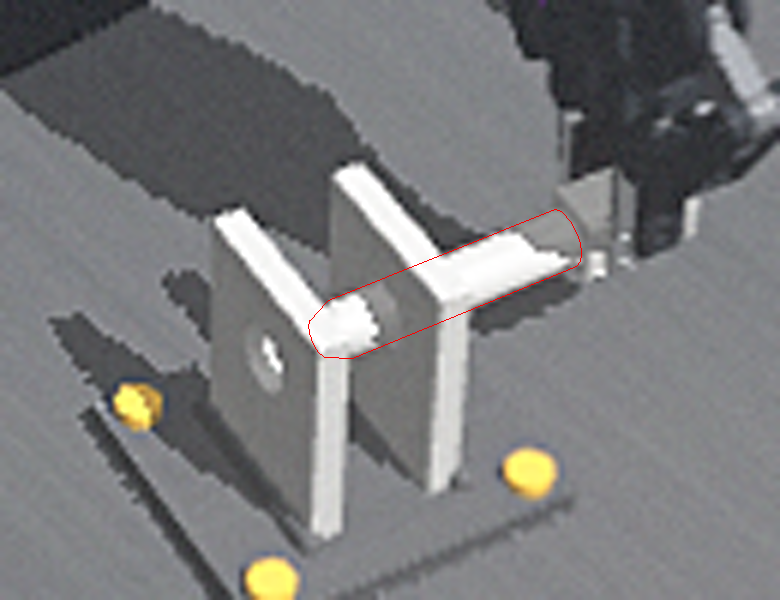

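View pics/i5_to.png

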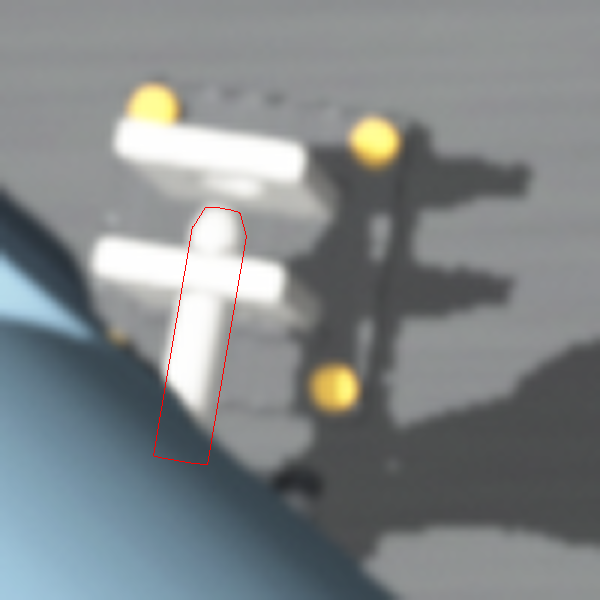

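```bash
python3 -m jog '[[[-0.1,-0.08,-0.2,0,0,0],[-0.12,-0.08,-0.5,0,0,0],[-0.12,-0.08,-0.9,0,0,0],[-0.12,-0.08,-1.2,0,0,0],[-0.12,-0.08,-1.2,0,0,0],[-0.12,-0.08,-1.2,0,0,0]]]'
python3 look.py i6 .042
```

```text
clock: 31.35
tool_pos: [0.5269, 0.2916, 0.057]
eef_rot: [-0.693, 0.063, 0.716, 0.063]
ft_force: [0.5, 0.4, -2.6]
width: 0.0198
[0.52722058 0.29172901 0.05656737]
t 31.35 tcp [0.5269 0.2916 0.057 ] F [ 0.5  0.4 -2.6] M [ 0.06 -0.2  -0.03] w 0.0198 j [-0.11  0.59 -0.57  1.79  0.36  0.9  -2.59]
plan [ 0.04 -0.02 -0.03] [-0.07  0.05 -0.16]
t 31.35 tcp [0.5269 0.2916 0.057 ] F [ 0.5  0.4 -2.6] M [ 0.06 -0.2  -0.03] w 0.0198 j [-0.11  0.59 -0.57  1.79  0.36  0.9  -2.59]
pin yaw/pitch [-10.24082263  -0.05392617] shoulder [0.54473575 0.28836082 0.06041055]
```

View pics/i6_so.png

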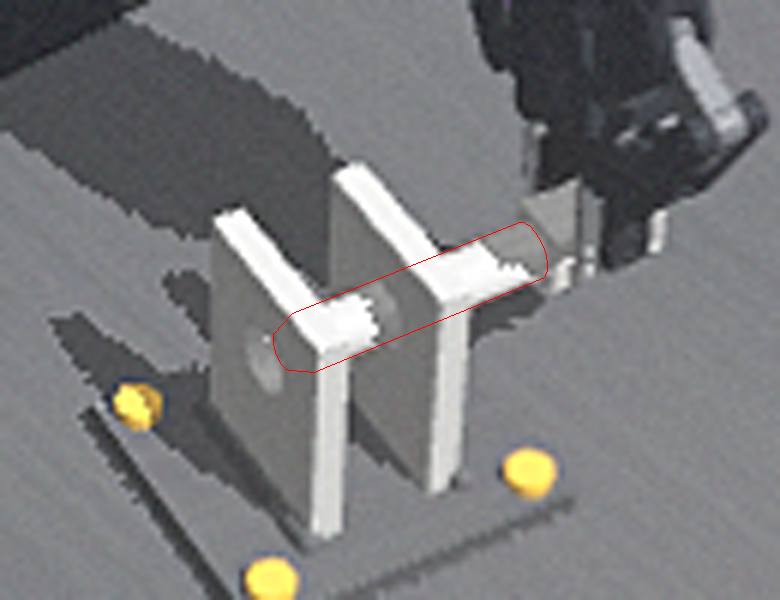

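View pics/i6_t.png

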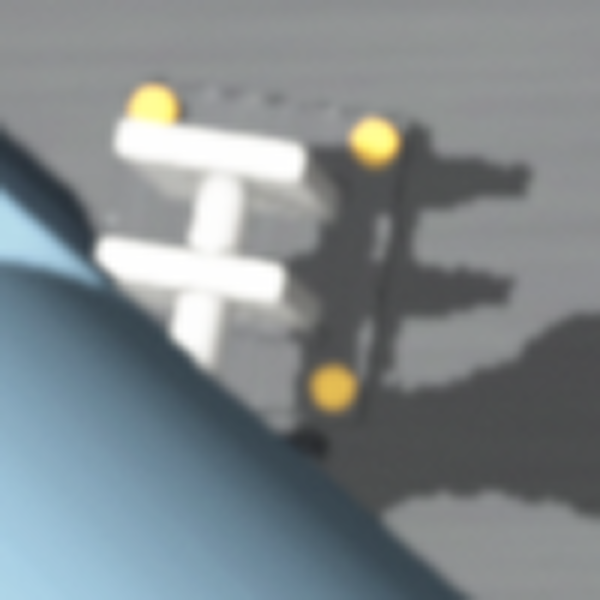

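Forces are near zero and the tip is entering the far hole. I'll continue.

```bash
python3 -m jog '[[[-0.02,0,-0.3,0,0,0],[-0.02,0,-0.7,0,0,0],[-0.02,0,-1.1,0,0,0],[-0.02,0,-1.5,0,0,0],[-0.02,0,-1.5,0,0,0]]]'
python3 look.py i7 .027
```

```text
clock: 31.95
tool_pos: [0.5424, 0.2895, 0.0572]
eef_rot: [-0.693, 0.063, 0.715, 0.063]
ft_force: [0.7, -0.8, -1.8]
width: 0.0197
[0.5419849  0.28908047 0.05656737]
t 31.95 tcp [0.5424 0.2895 0.0572] F [ 0.7 -0.8 -1.8] M [ 0.02 -0.25  0.05] w 0.0197 j [-0.11  0.61 -0.56  1.76  0.37  0.91 -2.57]
plan [0.06 0.05 0.03] [-0.06  0.   -0.09]
t 31.95 tcp [0.5424 0.2895 0.0572] F [ 0.7 -0.8 -1.8] M [ 0.02 -0.25  0.05] w 0.0197 j [-0.11  0.61 -0.56  1.76  0.37  0.91 -2.57]
pin yaw/pitch [-1.02325156e+01 -2.06671226e-04] shoulder [0.56021646 0.28631298 0.06063867]
```

View pics/i7_so.png

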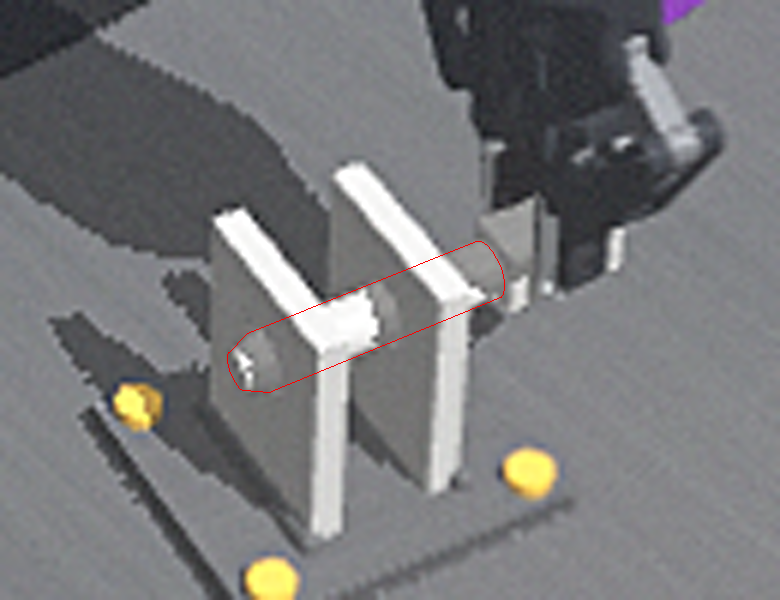

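The tip is through the far ear. I'll push on towards home.

```bash
python3 -m jog '[[[0,0.02,-0.4,0,0,0],[0,0.02,-0.9,0,0,0],[0,0.02,-1.4,0,0,0],[0,0.02,-1.9,0,0,0],[0,0.02,-2.2,0,0,0],[0,0.02,-2.2,0,0,0]]]'
python3 look.py i8 .005
```

```text
clock: 32.65
tool_pos: [0.5637, 0.2855, 0.0564]
eef_rot: [-0.693, 0.063, 0.715, 0.063]
ft_force: [-0.9, -0.2, 0.5]
width: 0.0198
[0.56363924 0.28519595 0.05656737]
t 32.65 tcp [0.5637 0.2855 0.0564] F [-0.9 -0.2  0.5] M [ 0.06 -0.11  0.02] w 0.0198 j [-0.1   0.63 -0.55  1.72  0.37  0.93 -2.55]
plan [-0.02  0.03  0.  ] [-0.05  0.02 -0.1 ]
t 32.65 tcp [0.5637 0.2855 0.0564] F [-0.9 -0.2  0.5] M [ 0.06 -0.11  0.02] w 0.0198 j [-0.1   0.63 -0.55  1.72  0.37  0.93 -2.55]
pin yaw/pitch [-10.22463814  -0.02096141] shoulder [0.58152152 0.28226531 0.05980319]
```

View pics/i8_so.png

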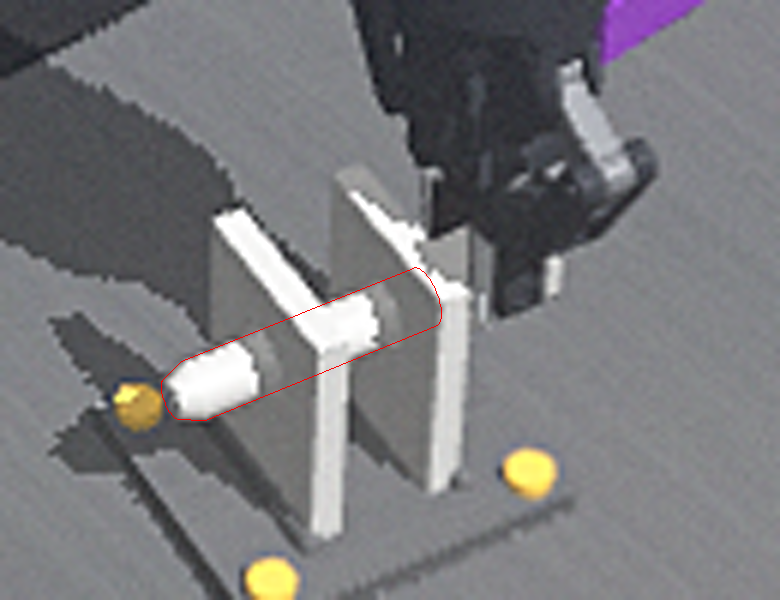

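```bash
python3 -m jog '[[[0,0.02,-0.2,0,0,0],[0,0.02,-0.4,0,0,0],[0,0.02,-0.5,0,0,0],[0,0.02,-0.6,0,0,0],[0,0.02,-0.6,0,0,0]]]'
python3 look.py i9 .000
```

```text
clock: 33.25
tool_pos: [0.5684, 0.2846, 0.0562]
eef_rot: [-0.693, 0.062, 0.716, 0.063]
ft_force: [-2.9, 1.2, 1.2]
width: 0.02
[0.56856068 0.2843131  0.05656737]
t 33.25 tcp [0.5684 0.2846 0.0562] F [-2.9  1.2  1.2] M [0.09 0.3  0.05] w 0.0200 j [-0.1   0.64 -0.55  1.71  0.37  0.93 -2.54]
plan [-0.04  0.03 -0.02] [-0.    0.09 -0.11]
t 33.25 tcp [0.5684 0.2846 0.0562] F [-2.9  1.2  1.2] M [0.09 0.3  0.05] w 0.0200 j [-0.1   0.64 -0.55  1.71  0.37  0.93 -2.54]
pin yaw/pitch [-10.17308313  -0.09353391] shoulder [0.58623787 0.28145217 0.05957024]
```

View pics/i9_so.png

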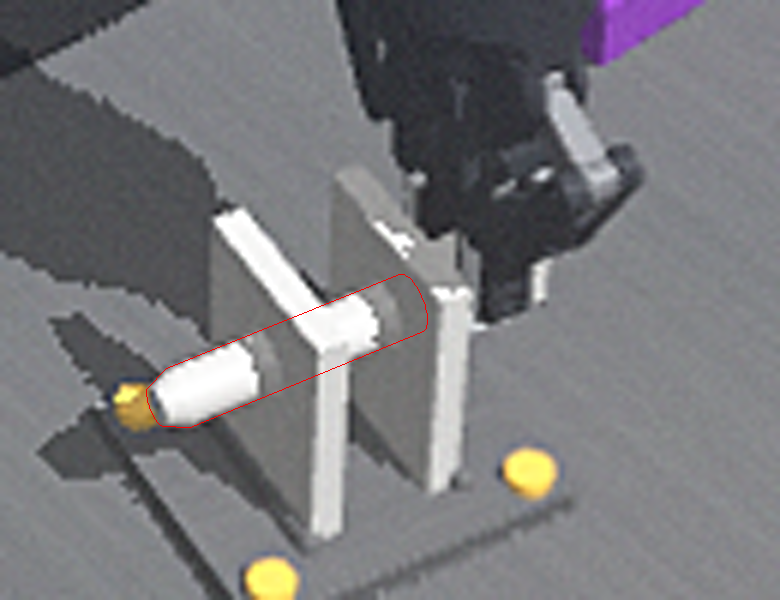

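```bash
python3 -m jog '[[[0,0,-0.15,0,0,0],[0,0,-0.3,0,0,0],[0,0,-0.3,0,0,0]]]'
python3 look.py i10 .000
```

```text
clock: 33.65
tool_pos: [0.5691, 0.2845, 0.056]
eef_rot: [-0.691, 0.063, 0.717, 0.062]
ft_force: [-7.2, 0.0, 3.9]
width: 0.0196
[0.56856068 0.2843131  0.05656737]
t 33.65 tcp [0.5691 0.2845 0.056 ] F [-7.2  0.   3.9] M [0.07 1.09 0.03] w 0.0196 j [-0.1   0.64 -0.55  1.7   0.37  0.94 -2.54]
plan [-0.06  0.03  0.05] [ 0.04  0.32 -0.21]
t 33.65 tcp [0.5691 0.2845 0.056 ] F [-7.2  0.   3.9] M [0.07 1.09 0.03] w 0.0196 j [-0.1   0.64 -0.55  1.7   0.37  0.94 -2.54]
pin yaw/pitch [-10.13020108  -0.31922385] shoulder [0.58693634 0.28130716 0.05929469]
```

It is in contact: 0.7 mm of travel for 3 mm commanded, at 7 N. One firmer press, then I relax, release and look.

```bash
python3 -m jog '[[[0,0,-0.15,0,0,0],[0,0,-0.3,0,0,0],[0,0,-0.3,0,0,0]]]'
python3 -m jog '[[[0,0,0.2,0,0,0],[0,0,0.5,0,0,0],[0,0,0.55,0,0,0],[0,0,0.55,0,0,0]]]'
python3 -m jog '[[[0,0,0,0,0,0],[0,0,0,0,0,0],[0,0,0,0,0,0],[0,0,0,0,0,0]]]' 0.5
python3 -m jog '[[[-0.5,0,0,0,0,0],[-2,0,0,0,0,0],[-5,0,0.5,0,0,0],[-9,0,2,0,0,0],[-11,0,6,0,0,0],[-11,0,10,0,0,0],[-11,0,12,0,0,0],[-11,0,12,0,0,0]]]'
python3 look.py i11 .000 | tail -1
```

```text
clock: 34.05
tool_pos: [0.5691, 0.2845, 0.0559]
eef_rot: [-0.689, 0.063, 0.719, 0.061]
ft_force: [-10.7, -0.0, 8.3]
width: 0.0198
clock: 34.45
tool_pos: [0.569, 0.2845, 0.056]
eef_rot: [-0.693, 0.062, 0.716, 0.063]
ft_force: [-2.0, 1.9, 1.7]
width: 0.0196
clock: 34.85
tool_pos: [0.5696, 0.2836, 0.056]
eef_rot: [-0.693, 0.063, 0.716, 0.063]
ft_force: [-1.2, 0.8, 0.3]
width: 0.0426
clock: 35.65
tool_pos: [0.451, 0.3073, 0.1719]
eef_rot: [-0.693, 0.06, 0.716, 0.061]
ft_force: [0.2, 0.8, -0.1]
width: 0.0426
pin yaw/pitch [-9.8200834  -0.02763971] shoulder [0.46886863 0.30423979 0.17527698]
```

View pics/i11_s.png

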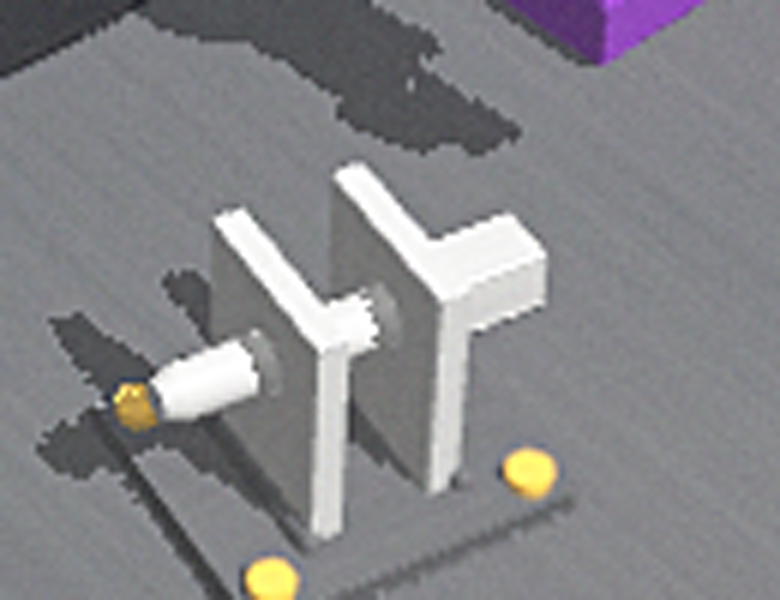

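View pics/i11_t.png

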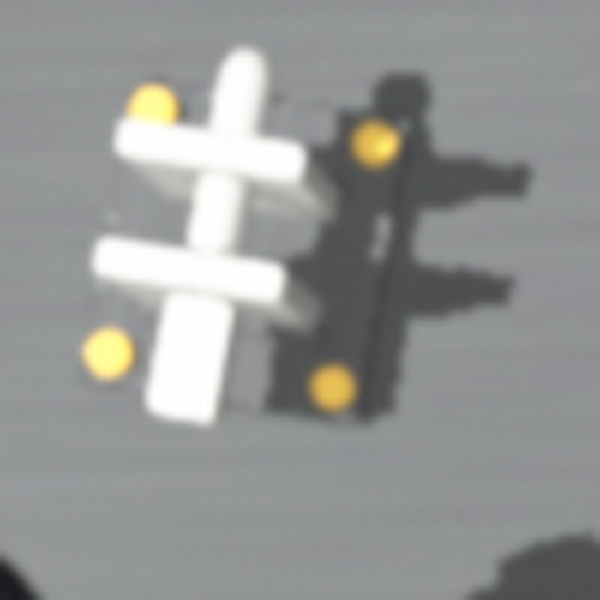

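The pin is through both ears, released, and appears seated. I'll check numerically and view the whole scene.

```bash
python3 - <<'E'
from fit import *
from pre import tgt
# tip end and head rear measured along bracket x relative to near face
br=np.array([.611,.2767]);y=np.radians(-10.17);d=np.array([np.cos(y),np.sin(y)]);n=np.array([-d[1],d[0]])
nh=br-.025*d
def rel(P): return [(round(1000*float((p[:2]-nh)@d),1),round(1000*float((p[:2]-nh)@n),1)) for p in P]
print('tip top',rel(at('top',z([(248,47)],(200,170),6),.058)),'expect 85')
print('head rear top',rel(at('top',z([(148,412),(214,423)],(200,170),6),.069)),'expect -40')
print('head rear scene',rel(at('scene',z([(512,215),(547,253)],(310,250),6),.069)))
cv2.imwrite('pics/fs.png',manip.capture('scene')[:,:,::-1]);cv2.imwrite('pics/ft.png',manip.capture('top')[:,:,::-1]);show()
E
```

```text
tip top [(88.1, 1.6)] expect 85
head rear top [(-40.7, 11.2), (-41.0, -11.1)] expect -40
head rear scene [(-40.5, -8.6), (-40.6, 10.0)]
t 35.85 tcp [0.4563 0.3045 0.1705] F [ 0.8 -0.  -0.1] M [-0.05 -0.03  0.03] w 0.0427 j [-0.08  0.35 -0.67  1.86  0.22  1.04 -2.59]
```

View pics/fs.png

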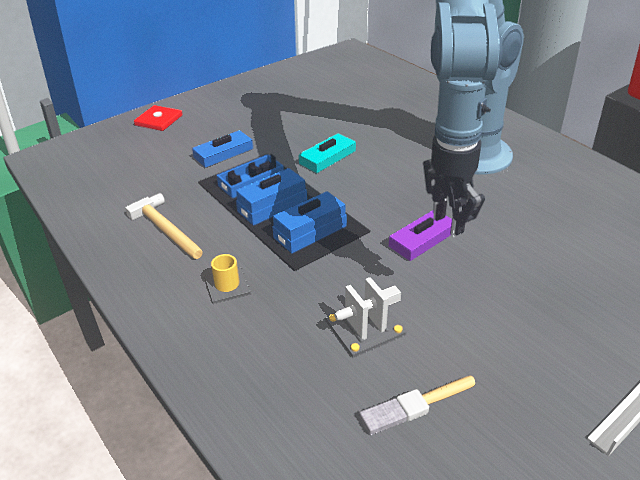

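View pics/ft.png

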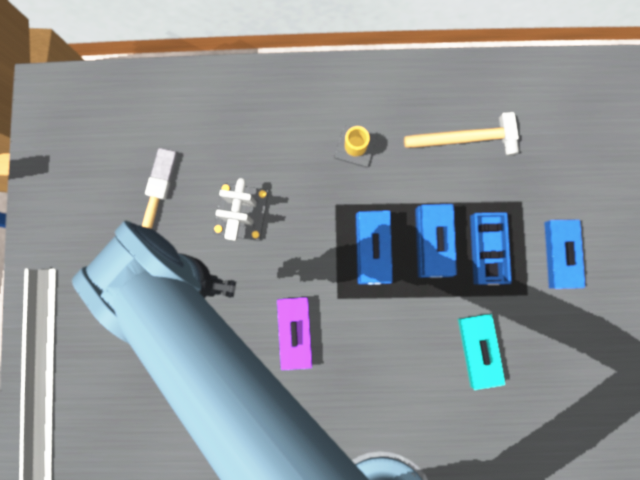

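Everything is in place and the robot is clear of everything. Handing in.

```bash
python3 - <<'E'
from h import *
print(manip.finish_job()); show()
E
```

```text
the job is handed in; nothing more can be done
None
the job is handed in; nothing more can be done
```

The job is done and handed in at about 36 s of the 72 s allowed; no verdict is reported back.

- **Hefting:** I lifted the cases left to right, each about 4 cm and closed, and set each back upright. The left read 2.8 N, the middle 2.7 N and the right 6.5 N, so the pin was in the right case. A single reading of the middle case gave 4.6 N; averaging eight more settled it as light.
- **Opening:** Only the right case was opened. Its lid lies right way up on the bench beside the mat, and its tray is still on the mat.
- **Pin:** I took the pin by its head and pushed it through both ears. At the end the shoulder stopped moving at about 11 N, and I let go there.
- **Last checks:**
  - The rear of the head sits 40.5 to 41.0 mm behind the near ear (40 expected), so the shoulder is home to within about 1 mm.
  - The tip measured 88 mm against 85 expected. That disagrees by 3 mm; I put it down to a blurred tip edge, since the head agrees in both cameras.
  - The final pictures show the two light cases closed, and the pipe stub, hammer, brush and look-alike lids where they were. The robot was touching nothing.

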